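# Gauge the bushes and fill the kit tray

## Task

Make up the rebuild kit: gauge each part standing by the bench caliper, one at a time and in the order tube, block, rod (whichever of them are there today), by standing it between the jaws and sliding the jaw by its thumb post gently closed until the part is nipped between both jaws, with the jaw staying square and the block's flats square to the jaws; hold it there a moment, then put the part down in the larger bay of the kit tray. Pour the nuts from the cup into the tray's smaller bay, stand the empty cup back upright on the counter, and leave the caliper fully closed. Do not disturb the coil, fuel cap or mallet.

Things in the scene. Friction and masses are not known exactly. Their poses are not given: they have to be found in the camera images.
- caliper: Bench caliper fixed to the counter. Origin at counter level; bed plate x -75..+60, y -135..+135 mm, 10 mm thick: parts stand on it. Beam along y at x = +25 mm, top 28 mm (end blocks 32 mm) above the counter. Both jaws reach from the beam to x = -65 mm, are 12 mm thick, 30 mm high above the counter, and measure along y.
- anvil: The fixed jaw at the caliper's -y end; its measuring face looks to caliper +y, at y = -85 mm in the caliper frame. Origin at the jaw's middle; axes parallel to the caliper's.
- gauge_spot (a point): Point on the bed surface (10 mm above the counter) at the foot of the fixed jaw's measuring face, at caliper x = -35, y = -85 mm: a part goes on the +y side of it. Axes parallel to the caliper's: +y is the way the sliding jaw opens.
- jaw: The sliding jaw on the carriage; origin under the thumb post at counter level, measuring face 25 mm to -y of it; axes parallel to the caliper's when square. It has springy play about the vertical through the post: pushed onto a part 60 mm from the post (in line with gauge_spot) it swings about 0.005 rad out of square per newton.
- carriage (a joint): Gap between the two jaws' measuring faces in m: 0 closed, 0.10 fully open (the carriage slides to caliper +y to open). About 1.5 N of friction; it stays where it is left.
- post_grip (a point): Middle of the upright round steel thumb post on the carriage, 58 mm above the counter. Post 14 mm in diameter (18 mm collar on the top 3 mm), from 34 to 76 mm above the counter. Moving it along caliper y slides the jaw. The carriage block below is 36 x 50 mm, top 34 mm above the counter.
- tube_mid (a point): Centre (half-way up) of the brass tube (bush, about 300 g) standing upright, 42 mm outside diameter, 30 mm bore, 50 mm tall. May be absent.
- block_mid (a point): Centre (half-way up) of the plain aluminium block (about 175 g) standing upright, 36 x 36 mm square in plan (its x and y axes square to its side faces), 50 mm tall. May be absent.
- rod_mid (a point): Centre (half-way up) of the solid steel rod (about 210 g) standing upright, 26 mm in diameter, 50 mm tall. May be absent.
- parts_bay (a point): Centre of the floor of the kit tray's larger bay (gauged parts), 5 mm above the counter; bay 150 (x) x 137 (y) mm inside, axes along the tray sides. The grey open tray is fixed, 160 x 270 mm outside, 5 mm walls with tops 35 mm above the counter; a 5 mm divider as high parts it from the smaller bay, which lies to -y.
- nuts_bay (a point): Centre of the floor of the tray's smaller bay (for the nuts), 5 mm above the counter; the bay is 150 (x) x 117 (y) mm inside, walls and divider 30 mm above its floor. Axes along the tray sides.
- cup_mid (a point): Centre (26 mm up) of the loose round aluminium cup that holds the nuts: 52 mm high, outside diameter 48 mm at the foot and 60 mm at the rim, wall 3 mm, z axis to its mouth.
- nut0_mid (a point): Centre of a loose steel hex nut, 17 mm across flats, 8 mm thick, in the cup at the start. May be absent.
- nut1_mid (a point): Centre of a loose steel hex nut, 17 mm across flats, 8 mm thick, in the cup at the start. May be absent.
- nut2_mid (a point): Centre of a loose steel hex nut, 17 mm across flats, 8 mm thick, in the cup at the start. May be absent.
- nut3_mid (a point): Centre of a loose steel hex nut, 17 mm across flats, 8 mm thick, in the cup at the start. May be absent.
- nut4_mid (a point): Centre of a loose steel hex nut, 17 mm across flats, 8 mm thick, in the cup at the start. May be absent.
- nut5_mid (a point): Centre of a loose steel hex nut, 17 mm across flats, 8 mm thick, in the cup at the start. May be absent.
- coil: Bystander: black ignition coil, about 100 x 60 x 40 mm; origin at its foot. Leave it alone.
- fuel_cap: Bystander: red enamel fuel tank cap, 62 mm across, 27 mm high; origin at its foot. Leave it alone.
- mallet: Bystander: rubber-headed ash mallet lying along its x axis, 300 mm long, 60 mm high; origin at its foot. Leave it alone.
Not all that is in view belongs to the job. Leave any orange or turquoise look-alike of the part that bears rod_mid alone.

How it is judged:
On the way, in this order (a step that is already met when the one before it is completed fails the run):
1. the tube stands upright between the jaws, touched by both with over 0.5 N, for 0.2 s (contact force between each of jaw, anvil and tube above 0.5 N and angle between tube's own z axis and vertical below 0.1 rad), for 0.2 s.
2. the block, set square to the jaws, stands upright between the jaws, touched by both with over 0.5 N, for 0.2 s (contact force between each of jaw, anvil and block above 0.5 N and angle between block's own z axis and vertical below 0.1 rad and (angle between the x axis of block and the x axis of caliper, either way round below 0.1 rad or angle between the x axis of block and the y axis of caliper, either way round below 0.1 rad)), for 0.2 s.
3. the rod stands upright between the jaws, touched by both with over 0.5 N, for 0.2 s (contact force between each of jaw, anvil and rod above 0.5 N and angle between rod's own z axis and vertical below 0.1 rad), for 0.2 s.
At the end, for the whole second after the job is handed in: Every part that is there rests on the floor of the larger bay, within its walls, every nut lies in the smaller bay below the wall tops, the cup stands upright (within 0.15 rad) on the counter, and the caliper gap is under 5 mm (x of tube_mid in the frame of parts_bay between -0.075 and 0.075 m and y of tube_mid in the frame of parts_bay between -0.0685 and 0.0685 m and z of tube_mid in the frame of parts_bay between 0.005 and 0.032 m and linear speed of each of tube, block, rod, cup below 0.02 m/s and x of block_mid in the frame of parts_bay between -0.075 and 0.075 m and y of block_mid in the frame of parts_bay between -0.0685 and 0.0685 m and z of block_mid in the frame of parts_bay between 0.005 and 0.032 m and x of rod_mid in the frame of parts_bay between -0.075 and 0.075 m and y of rod_mid in the frame of parts_bay between -0.0685 and 0.0685 m and z of rod_mid in the frame of parts_bay between 0.005 and 0.032 m and x of nut0_mid in the frame of nuts_bay between -0.075 and 0.075 m and y of nut0_mid in the frame of nuts_bay between -0.059 and 0.059 m and z of nut0_mid in the frame of nuts_bay between -0.002 and 0.03 m and x of nut1_mid in the frame of nuts_bay between -0.075 and 0.075 m and y of nut1_mid in the frame of nuts_bay between -0.059 and 0.059 m and z of nut1_mid in the frame of nuts_bay between -0.002 and 0.03 m and x of nut2_mid in the frame of nuts_bay between -0.075 and 0.075 m and y of nut2_mid in the frame of nuts_bay between -0.059 and 0.059 m and z of nut2_mid in the frame of nuts_bay between -0.002 and 0.03 m and x of nut3_mid in the frame of nuts_bay between -0.075 and 0.075 m and y of nut3_mid in the frame of nuts_bay between -0.059 and 0.059 m and z of nut3_mid in the frame of nuts_bay between -0.002 and 0.03 m and x of nut4_mid in the frame of nuts_bay between -0.075 and 0.075 m and y of nut4_mid in the frame of nuts_bay between -0.059 and 0.059 m and z of nut4_mid in the frame of nuts_bay between -0.002 and 0.03 m and x of nut5_mid in the frame of nuts_bay between -0.075 and 0.075 m and y of nut5_mid in the frame of nuts_bay between -0.059 and 0.059 m and z of nut5_mid in the frame of nuts_bay between -0.002 and 0.03 m and angle between cup's own z axis and vertical below 0.15 rad and height (world z) of cup_mid between 0.021 and 0.031 m and value of joint carriage below 0.005 m); the robot touches nothing.
It fails at once if a bystander (coil, fuel cap, mallet) is moved more than 30 mm (distance of any of coil, fuel_cap, mallet from where it was at the start of the episode above 0.03 m).
It fails at once if the robot, working the carriage or the jaw, forces the sliding jaw more than 0.09 rad out of square (some 18 N on a part) (angle between the x axis of jaw and the x axis of caliper, either way round above 0.09 rad and (contact force between the fingers and carriage above 0.5 N or contact force between the fingers and jaw above 0.5 N)).
Of tube, block, rod only 2 to 3 are there at a start; the rules pass over those that are not, and their reading is None.
Of nut0, nut1, nut2, nut3, nut4, nut5 only 3 to 6 are there at a start; the rules pass over those that are not, and their reading is None.
At some moment in a run one of tube, block may be knocked a few centimetres aside while the robot is not near it.
It also fails if it takes over 210 s, if anything falls off the work surface, if the arm or the gripper's body presses on something with over 40 N, if the wrist force passes 120 N, or if a joint passes its speed limit or range.

## Robot

A 6-joint arm with a two-finger parallel gripper is mounted at the origin on the work surface. World frame = base frame: x ahead of the robot, y to its left, z up, the work surface at z = 0. Lengths are in m, angles in rad, forces in N, time in s.
With the tool pointing down it reaches from about 0.35 to 0.85 m from the base axis. Payload 8.1 kg.
Tool frame: the origin (TCP) lies between the finger pads; the fingertips stand 11 mm ahead of it and the grasp point (between the pads) lies 8 mm behind it; z points along the fingers, y is the line along which they close (so a half turn about z gives the same grasp; the last joint's range is limited). The gripper opens to 85 mm and grips with 20 to 120 N. Pads are 22 mm wide; open, the fingers measure 114 mm over their backs; the gripper's body (76 mm by 85 mm) begins 54 mm behind the grasp point. The pads swing forward as they close: fully open they stand 13 mm farther back than shut.
Start: joints at [-1.345, 0.13, 1.488, -0, 1.523, -0.085], TCP at [0.184, -0.571, 0.242] pointing down, gripper open.
Joint ranges: [-2.96, 2.96], [-0.89, 2.26], [0.02, 2.5], [-1.34, 4.48], [0, 2.73], [-2.66, 2.66]. Speed limits (rad/s): [2.39, 2.39, 2.79, 3.14, 3.14, 3.14].

## Interface

Orientations are given as a rotation vector (axis times angle).
In Python, from rig import readout, eyes, robot gives the robot as it stands.
- The arm moves only by the tool move_arm, never from a script. Its argument "increments" is a list of rows, each a list of 5 numbers: the shift along the tool's x, y, z in m, then the turn about the tool's z in rad, then the closure, from -1 (fully open) to 1 (shut). A call has 1 to 8 rows; each row is the pose to reach, as a shift and turn from the pose commanded when the call began, along the tool's axes at that moment; what a row does not reach only later rows make up. A row lasts 1/10 s, in which the tool goes at most 50 mm and 8.59 degrees, less where a joint would pass 70% of its speed; a pose out of reach is approached as far as the arm can. A call with a gripper value outside its range is refused whole. The fingers move at their own pace and stop on an object; "squeeze" is the grip in N (left out, the last holds). Time passes only in rows, so rows that repeat a pose let the fingers close. It gives the time, the measured TCP pose, the force, the opening and the grip force at its end, in the units of the state.
- readout.state(): the state, without advancing time (a new reading comes with each control period).
- eyes.read_camera(name): name is "side" or "top"; returns a dict with "color" (384x512x3 uint8, red, green, blue), "K" (3x3 intrinsics, pixels), "xyz" and "rotation" of the camera in the world. Camera axes: x right, y down, z forward; pixel columns grow to the right and rows downward; lengths in m; the calibration is good to about 2 mm. A picture is of the moment at which its call begins. There is no depth.
- robot.finish_job(): hands the job in; it is judged then, once.
The state is a dict: "time": time; "qpos": joint angles; "joint_velocities": joint speeds; "joint_efforts": joint torques, N m; "tcp_pos": TCP position; "tcp_rot": TCP orientation; "ft_force": force on the tool from outside, world axes, zero at the start; "wrist_torque": the same for the moment, N m; "gripper_width": opening from 0.0 (shut) to 1.0 (fully open); "grip_force": force on a finger pad.
Only numpy, scipy, OpenCV 4.12 (cv2) and the standard library are available. Lean on these libraries where they do the work, as an engineer would, in place of code of your own. Each camera call takes 0.05 s, during which the arm holds its last target. There are 200 camera calls.

## Working session

There is one attempt and no reset: what is moved stays moved. The work goes in short steps, Python scripts to look and compute and a tool call to move; the robot and the scene stay as the last step left them, time stands still between calls to the robot, and variables do not carry over. Pictures are saved under pics/ and viewed, at most 14 in all, crops included, and the job is handed in when it is done.

Besides the shell and the picture viewer there is one more tool, called in YAML: its name, and indented under it one key for each argument. move_arm: Moves the arm, as the interface text tells. Its arguments: {"type":"object","properties":{"increments":{"type":"array"},"squeeze":{"type":"number"}},"required":["increments"]}

```bash
ls; mkdir -p pics
python3 - <<'E'
from rig import readout, eyes
import cv2,numpy as np
s=readout.state();print(s)
for n in("side","top"):
    c=eyes.read_camera(n);print(n,c["K"].tolist(),c["xyz"],np.array(c["rotation"]).tolist())
    np.savez(f"pics/{n}0.npz",**{k:np.array(v) for k,v in c.items()})
    cv2.imwrite(f"pics/{n}0.png",cv2.resize(c["color"][:,:,::-1],(800,600),interpolation=cv2.INTER_CUBIC))
E
```

```text
pics
{'time': 0.0, 'qpos': array([-1.34538113e+00,  1.31167320e-01,  1.48929276e+00, -1.39718067e-06,
        1.52299788e+00, -8.53983482e-02]), 'joint_velocities': array([-0.00162812, -0.00234723, -0.00030661, -0.00038729,  0.00147545,
        0.00011209]), 'joint_efforts': array([-1.77616850e-03, -5.69403255e+01, -5.00556242e+01, -4.39940886e-04,
        1.47786172e-02,  5.89993078e-05]), 'tcp_pos': array([ 0.18340177, -0.57072096,  0.24123333]), 'tcp_rot': array([-3.10189399e+00, -4.85974044e-01,  2.07022591e-04]), 'ft_force': array([ 0.01466313, -0.63941779, -0.11470407]), 'wrist_torque': array([ 0.01845236, -0.00114222,  0.03015929]), 'grip_force': 0.0, 'gripper_width': 1.003623770709646}
side [[416.1900528645043, 0.0, 256.2818024825602], [0.0, 416.1900528645043, 189.38509189352598], [0.0, 0.0, 1.0]] [ 0.50644157 -0.81581526  0.85695623] [-2.3622100878198604, 0.032101134927703674, -0.03779937063564722]
top [[448.96741683130847, 0.0, 256.99074982635074], [0.0, 448.96741683130847, 183.49072652509165], [0.0, 0.0, 1.0]] [ 0.465928   -0.03457083  1.4963052 ] [-2.1790209939943734, 2.183448425596569, -0.05709305234369516]
```

View pics/top0.png

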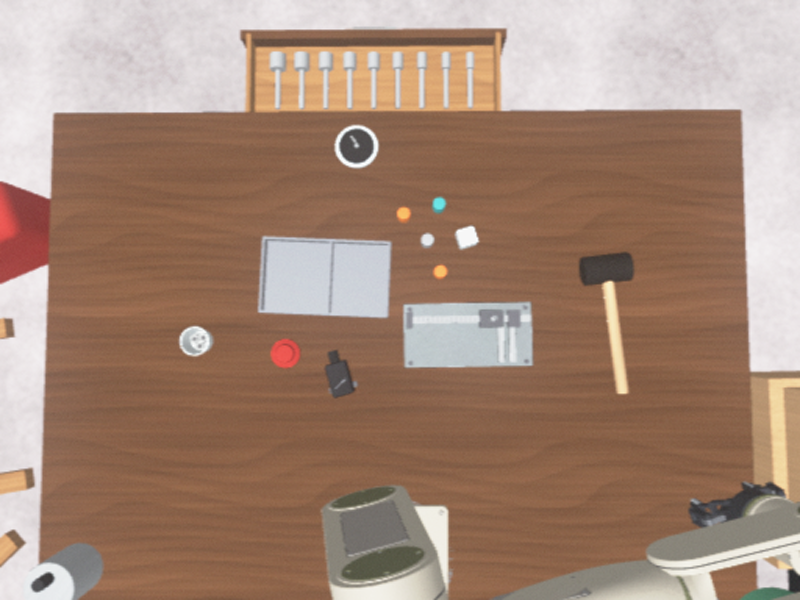

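View pics/side0.png

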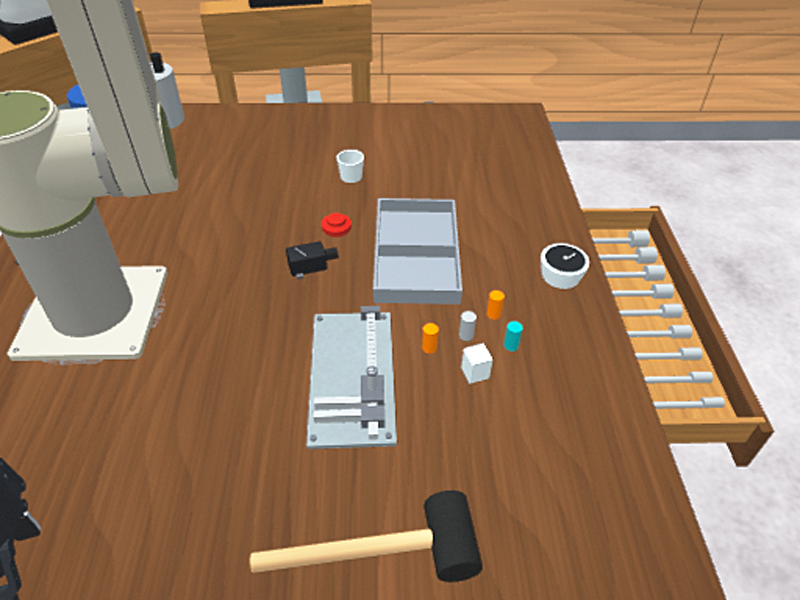

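```bash
cat > h.py <<'E'
import numpy as np, cv2
from scipy.spatial.transform import Rotation as R
def cam(n):
    from rig import eyes
    return {k:np.array(v) for k,v in eyes.read_camera(n).items()}
def load(f): return dict(np.load(f))
def rays(c,uv):
    uv=np.atleast_2d(np.array(uv,float))
    d=np.c_[uv,np.ones(len(uv))]@np.linalg.inv(c["K"]).T
    return d@R.from_rotvec(c["rotation"]).as_matrix().T
def onz(c,uv,z):
    d=rays(c,uv); return c["xyz"]+d*((z-c["xyz"][2])/d[:,2])[:,None]
def tri(c1,u1,c2,u2):
    d1,d2=rays(c1,u1)[0],rays(c2,u2)[0]
    s=np.linalg.lstsq(np.c_[d1,-d2],c2["xyz"]-c1["xyz"],rcond=None)[0]
    a,b=c1["xyz"]+d1*s[0],c2["xyz"]+d2*s[1]
    return (a+b)/2,np.linalg.norm(a-b)
def proj(c,p):
    q=(np.atleast_2d(p)-c["xyz"])@R.from_rotvec(c["rotation"]).as_matrix()@c["K"].T
    return q[:,:2]/q[:,2:]
E
python3 - <<'E'
from h import *
np.set_printoptions(precision=3,suppress=True)
t,s=load("pics/top0.npz"),load("pics/side0.npz")
for n,c in(("top",t),("side",s)):
    hsv=cv2.cvtColor(c["color"],cv2.COLOR_RGB2HSV)
    m=((hsv[...,1]<60)&(hsv[...,2]>90)).astype(np.uint8)
    cs,_=cv2.findContours(m,cv2.RETR_EXTERNAL,cv2.CHAIN_APPROX_NONE)
    for k in cs:
        (x,y),(w,h),a=cv2.minAreaRect(k)
        if 40<cv2.contourArea(k)<9000 and 90<x<350 and 80<y<300: print(n,np.round([x,y,w,h,a,cv2.contourArea(k)],1), cv2.boxPoints(cv2.minAreaRect(k)).round(1).tolist(), onz(c,(x,y),0.0)[0])
a=t["color"][120:240,248:346]; b=s["color"][180:295,190:336]
W=np.zeros((600,800,3),np.uint8)
a=cv2.resize(a,None,fx=4,fy=4,interpolation=cv2.INTER_CUBIC); b=cv2.resize(b,None,fx=2.75,fy=2.75,interpolation=cv2.INTER_CUBIC)
W[:a.shape[0],:a.shape[1]]=a; W[:b.shape[0],394:394+b.shape[1]]=b
e=t["color"][195:235,105:235];e=cv2.resize(e,None,fx=3,fy=3,interpolation=cv2.INTER_CUBIC);W[480:600,394:394+390]=e
cv2.imwrite("pics/crop0.png",W[:,:,::-1])
E
```

```text
top [125.5 217.5  21.   19.    0.  300.5] [[115.0, 227.0], [115.0, 208.0], [136.0, 208.0], [136.0, 227.0]] [0.452 0.425 0.   ]
top [ 299.   213.8   41.5   82.4   89.2 3310. ] [[257.5, 193.60000610351562], [339.8999938964844, 192.39999389648438], [340.5, 234.0], [258.1000061035156, 235.10000610351562]] [ 0.464 -0.154  0.   ]
top [ 207.4  176.9   84.    49.8    2.4 4040. ] [[164.5, 200.0], [166.5, 150.3000030517578], [250.39999389648438, 153.8000030517578], [248.39999389648438, 203.5]] [0.587 0.152 0.   ]
top [273.  153.5   9.    8.   90.   58. ] [[269.0, 149.0], [277.0, 149.0], [277.0, 158.0], [269.0, 158.0]] [ 0.666 -0.068  0.   ]
top [298.1 151.4  13.6  13.9  71.6 162. ] [[289.3999938964844, 147.1999969482422], [302.6000061035156, 142.8000030517578], [306.8999938964844, 155.6999969482422], [293.70001220703125, 160.10000610351562]] [ 0.672 -0.152  0.   ]
top [228.   93.5  27.   28.   90.  598. ] [[214.0, 80.0], [242.0, 80.0], [242.0, 107.0], [214.0, 107.0]] [0.871 0.084 0.   ]
side [304.6 232.   23.2  20.2  74.7 364.5] [[291.8999938964844, 223.5], [311.29998779296875, 218.1999969482422], [317.3999938964844, 240.5], [298.0, 245.8000030517578]] [ 0.673 -0.13   0.   ]
side [298.9 208.    9.6  18.6   7.1 149.5] [[293.0, 216.60000610351562], [295.3999938964844, 198.1999969482422], [304.79998779296875, 199.39999389648438], [302.5, 217.8000030517578]] [ 0.667 -0.045 -0.   ]
side [ 224.5  241.    90.    57.    90.  4520.5] [[196.0, 196.0], [253.0, 196.0], [253.0, 286.0], [196.0, 286.0]] [ 0.463 -0.155  0.   ]
side [ 267.1  160.2   57.1   66.8    1.3 3495.5] [[237.8000030517578, 193.0], [239.3000030517578, 126.19999694824219], [296.3999938964844, 127.5], [294.8999938964844, 194.3000030517578]] [0.589 0.157 0.   ]
side [223.5 105.5  21.   17.   90.  284. ] [[215.0, 95.0], [232.0, 95.0], [232.0, 116.0], [215.0, 116.0]] [0.447 0.457 0.   ]
```

View pics/crop0.png

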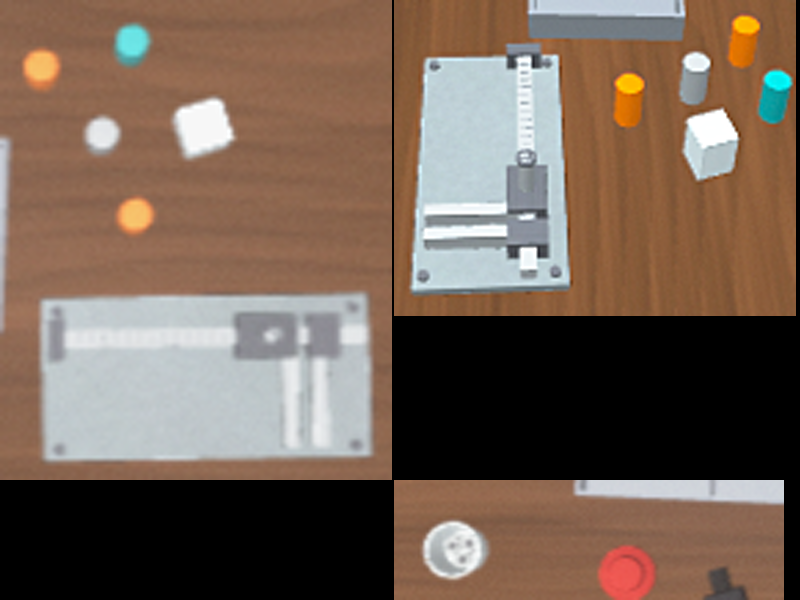

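The crop shows the bare silver rod at top-native (273.5,153.3) between the orange look-alikes (258,137) and (282,174) and the turquoise one (281,131). The rod is steel-coloured, so it is the real one. The block is at (299,152) and there is no tube. The caliper is closed, with its post at (316,204), and the cup with about 3 nuts is at (125,218).

Run:
```python
from h import *
np.set_printoptions(precision=4,suppress=True)
t,s=load("pics/top0.npz"),load("pics/side0.npz")
T=lambda x,y:(248+x/4-.4,120+y/4-.4)
S=lambda x,y:(190+(x-394)/2.75-.3,180+y/2.75-.3)
for n,a,b in(("rodtop",T(102,133),S(696,63)),("blocktop",T(203,126),S(711,128)),("post",T(272,336),S(526,157)),("cuprim",(125,217.6),(223.8,99.6)),
  ("bedFL",T(41,299),S(560,57)),("bedFR",T(366,293),S(570,288)),("bedNR",T(372,455),S(414,289)),("bedNL",T(44,461),S(428,57))):
    p,e=tri(t,a,s,b);print(n,p,"err",round(e,4))
bed=onz(t,[T(41,299),T(366,293),T(372,455),T(44,461)],.01)
print("bed",bed[:,:2].tolist(),bed.mean(0)); 
for a,b in((0,1),(3,2),(3,0),(2,1)):
    d=bed[b]-bed[a];print(np.linalg.norm(d),np.degrees(np.arctan2(d[1],d[0])))
bl=onz(t,[[289.4,147.2],[302.6,142.8],[306.9,155.7],[293.7,160.1]],.04)
for i in range(4):
    d=bl[(i+1)%4]-bl[i];print("blk",np.linalg.norm(d),np.degrees(np.arctan2(d[1],d[0]))%90)
tr=onz(t,np.array([(262,237),(391,242),(388,318),(258,314)])*.64,.035);print("tray",tr,tr.mean(0))
dv=onz(t,np.array([(332,240),(330,316)])*.64,.035);print("div",dv)
d=tr[1]-tr[0];print(np.degrees(np.arctan2(d[1],d[0])),np.linalg.norm(d),np.linalg.norm(tr[3]-tr[0]))
print("orange",onz(t,T(135,213),.05),"coil",onz(t,np.array([(335,352),(340,375)])*.64,.03))
```

```text
rodtop [ 0.6617 -0.0673  0.0465] err 0.0004
blocktop [ 0.6668 -0.1493  0.0471] err 0.0
post [ 0.4967 -0.2003  0.0737] err 0.0017
cuprim [0.452  0.4092 0.056 ] err 0.0009
bedFL [ 0.5301 -0.017   0.0036] err 0.0034
bedFR [ 0.5334 -0.2869  0.0026] err 0.001
bedNR [ 0.4004 -0.2888  0.009 ] err 0.0023
bedNL [ 0.3963 -0.0192  0.0085] err 0.0034
bed [[0.5281337274145852, -0.017112315640448433], [0.5325166991154393, -0.2856827810027748], [0.39934001703878186, -0.28878705985090347], [0.39468556824802487, -0.019354966550174296]] [ 0.4637 -0.1527  0.01  ]
0.2686062272283854 -89.06503684513619
0.2694722931842133 -89.01031185643114
0.13346700216924973 0.962788384331426
0.13321285672229252 1.3352928714730083
blk 0.04547906285379771 18.358057956415877
blk 0.04458312737525378 17.823932952789733
blk 0.04538640016047328 18.34434051708395
blk 0.04457149396792417 17.942915392289272
tray [[0.668  0.2787 0.035 ]
 [0.6565 0.0073 0.035 ]
 [0.4973 0.0137 0.035 ]
 [0.5062 0.2852 0.035 ]] [0.582  0.1462 0.035 ]
div [[0.6612 0.1312 0.035 ]
 [0.5017 0.1346 0.035 ]]
-92.42582796767118 0.27166011314877697 0.1620189760241126
orange [[ 0.5958 -0.0936  0.05  ]] coil [[0.4268 0.1244 0.03  ]
 [0.3791 0.1137 0.03  ]]
```

move_arm:
  increments:
    - [0.041, -0.0255, 0, 0.1, -1]
    - [0.082, -0.051, 0, 0.2, -1]
    - [0.123, -0.0765, 0, 0.3, -1]
    - [0.164, -0.102, 0, 0.3, -1]
    - [0.205, -0.1275, 0, 0.3, -1]
    - [0.247, -0.153, 0, 0.3, -1]
    - [0.288, -0.179, 0, 0.3, -1]
    - [0.329, -0.204, 0, 0.3, -1]
  squeeze: 30

```text
time: 0.9
tcp_pos: [0.4351, -0.2745, 0.242]
tcp_rot: [-3.141, -0.017, 0.0]
ft_force: [0.1, -1.0, -0.0]
gripper_width: 1.006
grip_force: 0.0
```

move_arm:
  increments:
    - [0.031, -0.036, 0.03, 0, -0.3]
    - [0.062, -0.073, 0.07, 0, -0.3]
    - [0.062, -0.073, 0.11, 0, -0.3]
    - [0.062, -0.073, 0.15, 0, -0.3]
    - [0.062, -0.073, 0.188, 0, -0.3]
    - [0.062, -0.073, 0.188, 0, 0.3]
    - [0.062, -0.073, 0.188, 0, 1]
    - [0.062, -0.073, 0.188, 0, 1]

```text
time: 1.7
tcp_pos: [0.4971, -0.2037, 0.057]
tcp_rot: [3.14, 0.016, 0.005]
ft_force: [-3.5, -0.4, -6.2]
gripper_width: 0.153
grip_force: 31.4
```

move_arm:
  increments:
    - [0, 0, 0, 0, 1]
    - [0, 0, 0, 0, 1]
    - [0, 0, 0, 0, 1]
    - [0, 0, 0, 0, 1]

```text
time: 2.1
tcp_pos: [0.4971, -0.2037, 0.0568]
tcp_rot: [3.14, 0.017, 0.005]
ft_force: [-2.4, 0.4, 7.7]
gripper_width: 0.149
grip_force: 30.8
```

move_arm:
  increments:
    - [0, -0.01, 0, 0, 1]
    - [0, -0.025, 0, 0, 1]
    - [0, -0.04, 0, 0, 1]
    - [0, -0.052, 0, 0, 1]
    - [0, -0.052, 0, 0, 1]
    - [0, -0.052, 0, 0, -0.3]
    - [0, -0.052, 0, 0, -0.3]
    - [0, -0.052, -0.1, 0, -0.3]

```text
time: 2.9
tcp_pos: [0.4898, -0.1487, 0.0978]
tcp_rot: [-3.136, -0.016, 0.019]
ft_force: [-0.2, 0.0, -0.4]
gripper_width: 0.639
grip_force: 0.0
```

move_arm:
  increments:
    - [0, 0, -0.04, 0, -0.3]
    - [0.045, 0, -0.06, -0.1, -0.3]
    - [0.09, 0, -0.06, -0.2, -0.3]
    - [0.135, 0, -0.06, -0.305, -0.3]
    - [0.17, 0, -0.06, -0.305, -0.3]
    - [0.17, 0, -0.06, -0.305, -0.3]
    - [0.17, 0, -0.06, -0.305, -0.3]

```text
time: 3.6
tcp_pos: [0.6649, -0.1488, 0.163]
tcp_rot: [-3.102, -0.494, 0.003]
ft_force: [-0.3, 0.7, 0.3]
gripper_width: 0.651
grip_force: 0.0
```

```bash
cat > go.py <<'E'
# usage: go.py x y z yang_deg -> tool-frame increments from measured pose (tool down)
import sys
from h import *
from rig import readout
def go(x,y,z,yang):
    s=readout.state();M=R.from_rotvec(s["tcp_rot"]).as_matrix()
    d=M.T@(np.array([x,y,z])-s["tcp_pos"]); a=np.degrees(np.arctan2(M[1,1],M[0,1]))
    w=(yang-a+180)%360-180
    print("t",round(s["time"],2),"pos",s["tcp_pos"].round(4),"yang",round(a,2),"inc",d.round(4),"turn",round(-np.radians(w),3),"q",s["qpos"].round(2),"w",round(s["gripper_width"],3))
if __name__=="__main__": go(*map(float,sys.argv[1:5]))
E
python3 go.py .6668 -.1493 .029 -71.9
```

```text
t 3.6 pos [ 0.6649 -0.1488  0.163 ] yang -71.9 inc [0.0019 0.0012 0.134 ] turn -0.0 q [-0.3   0.39  1.32 -0.    1.43  0.96] w 0.651
```

move_arm:
  increments:
    - [0.002, 0.001, 0.05, 0, -0.3]
    - [0.002, 0.001, 0.1, 0, -0.3]
    - [0.002, 0.001, 0.134, 0, -0.3]
    - [0.002, 0.001, 0.134, 0, 0]
    - [0.002, 0.001, 0.134, 0, 1]
    - [0.002, 0.001, 0.134, 0, 1]
    - [0.002, 0.001, 0.134, 0, 1]
    - [0.002, 0.001, 0.134, 0, 1]

```text
time: 4.4
tcp_pos: [0.6686, -0.1496, 0.0328]
tcp_rot: [3.101, 0.494, 0.005]
ft_force: [-0.7, -0.9, -2.0]
gripper_width: 0.416
grip_force: 34.2
```

move_arm:
  increments:
    - [0, 0, 0, 0, 1]
    - [0, 0, -0.03, 0, 1]
    - [0, 0, -0.07, 0, 1]
    - [0, 0, -0.07, -0.15, 1]
    - [0, 0, -0.07, -0.3, 1]
    - [0, 0, -0.07, -0.45, 1]
    - [0, 0, -0.07, -0.6, 1]
    - [0, 0, -0.07, -0.75, 1]

```text
time: 5.2
tcp_pos: [0.6672, -0.1492, 0.1005]
tcp_rot: [2.701, 1.604, 0.0]
ft_force: [-0.2, 0.6, -1.8]
gripper_width: 0.418
grip_force: 34.3
```

```bash
python3 go.py .4373 -.2152 .08 1.0
```

```text
t 5.2 pos [ 0.6672 -0.1492  0.1005] yang -28.57 inc [-0.1679 -0.1704  0.0205] turn -0.516 q [-0.29  0.45  1.37 -0.    1.32  0.2 ] w 0.418
```

move_arm:
  increments:
    - [-0.02, -0.02, -0.03, -0.1, 1]
    - [-0.05, -0.051, -0.03, -0.2, 1]
    - [-0.08, -0.081, -0.03, -0.3, 1]
    - [-0.11, -0.111, -0.03, -0.4, 1]
    - [-0.14, -0.141, -0.03, -0.516, 1]
    - [-0.168, -0.17, -0.02, -0.516, 1]
    - [-0.168, -0.17, 0.02, -0.516, 1]
    - [-0.168, -0.17, 0.02, -0.516, 1]

```text
time: 6.0
tcp_pos: [0.4335, -0.2126, 0.0766]
tcp_rot: [-2.207, -2.227, 0.002]
ft_force: [-1.5, 0.6, -2.3]
gripper_width: 0.413
grip_force: 34.1
```

Run:
```python
from go import *
go(.4373,-.2152,.0445,1.0)
a,b=cam("top"),cam("side")
np.savez("pics/top1.npz",**a);np.savez("pics/side1.npz",**b)
W=np.zeros((600,800,3),np.uint8)
x=cv2.resize(a["color"][180:250,248:348],None,fx=4,fy=4,interpolation=cv2.INTER_CUBIC)
y=cv2.resize(b["color"][170:300,190:290],None,fx=4,fy=4,interpolation=cv2.INTER_CUBIC)
W[:280,:400]=x;W[:520,400:]=y;cv2.imwrite("pics/c1.png",W[:,:,::-1])
```

```text
t 6.0 pos [ 0.4335 -0.2126  0.0766] yang 0.54 inc [-0.0028  0.004   0.032 ] turn -0.008 q [-0.56 -0.03  1.97  0.    1.21 -0.57] w 0.413
```

View pics/c1.png

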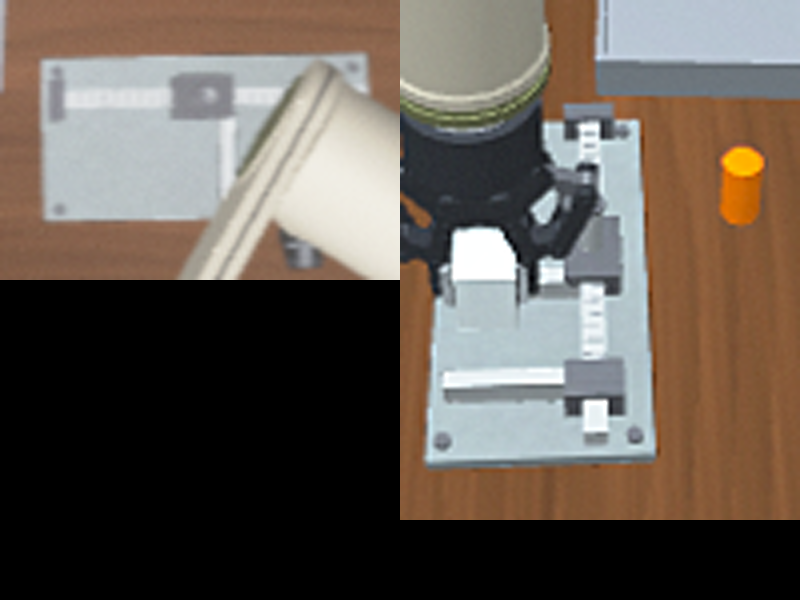

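move_arm:
  increments:
    - [-0.003, 0.004, 0.015, -0.008, 1]
    - [-0.003, 0.004, 0.028, -0.008, 1]
    - [-0.003, 0.004, 0.032, -0.008, 1]
    - [-0.003, 0.004, 0.033, -0.008, 1]
    - [-0.003, 0.004, 0.034, -0.008, 1]

```text
time: 6.6
tcp_pos: [0.4415, -0.2169, 0.0467]
tcp_rot: [2.2, 2.243, 0.0]
ft_force: [-0.2, -0.2, -2.7]
gripper_width: 0.417
grip_force: 34.3
```

move_arm:
  increments:
    - [0, 0, 0.001, 0, 1]
    - [0, 0, 0.002, 0, 1]
    - [0, 0, 0.003, 0, 1]
    - [0, 0, 0.003, 0, 1]
    - [0, 0, 0.003, 0, 1]

```text
time: 7.1
tcp_pos: [0.4412, -0.217, 0.0434]
tcp_rot: [2.2, 2.242, 0.0]
ft_force: [-1.2, 0.3, -1.7]
gripper_width: 0.418
grip_force: 34.3
```

move_arm:
  increments:
    - [0, 0, 0.001, 0, 1]
    - [0, 0, 0.001, 0, 0.1]
    - [0, 0, 0.001, 0, -0.1]
    - [0, 0, 0.001, 0, -0.2]
    - [0, 0, 0.001, 0, -0.2]
    - [0, 0, -0.03, 0, -0.2]
    - [0, 0, -0.08, 0, -0.2]
    - [0, 0, -0.08, 0, -0.2]

```text
time: 7.9
tcp_pos: [0.4451, -0.2194, 0.1306]
tcp_rot: [2.192, 2.235, 0.004]
ft_force: [2.1, -1.4, -0.1]
gripper_width: 0.598
grip_force: 0.0
```

```bash
python3 go.py .495 -.152 .12 -89
```

```text
t 7.9 pos [ 0.4451 -0.2194  0.1306] yang 1.1 inc [0.0665 0.0511 0.0107] turn 1.572 q [-0.56 -0.08  1.91  0.    1.3  -0.58] w 0.598
```

move_arm:
  increments:
    - [0.01, 0.01, 0, 0.149, -0.2]
    - [0.03, 0.03, 0, 0.299, -0.3]
    - [0.05, 0.05, 0, 0.449, -0.3]
    - [0.0665, 0.0525, 0, 0.599, -0.3]
    - [0.0665, 0.0525, 0, 0.749, -0.3]
    - [0.0665, 0.0525, 0, 0.899, -0.3]
    - [0.0665, 0.0525, 0, 1.048, -0.3]
    - [0.0665, 0.0525, 0, 1.197, -0.3]

```text
time: 8.7
tcp_pos: [0.4926, -0.1494, 0.1234]
tcp_rot: [3.083, 0.604, 0.0]
ft_force: [0.4, 0.1, -0.0]
gripper_width: 0.646
grip_force: 0.0
```

move_arm:
  increments:
    - [0, 0, 0, 0.149, -0.3]
    - [0, 0, 0, 0.298, -0.3]
    - [0, 0, 0, 0.375, -0.3]
    - [0, 0, 0, 0.375, -0.3]

```text
time: 9.1
tcp_pos: [0.4925, -0.1495, 0.1234]
tcp_rot: [3.141, 0.026, 0.0]
ft_force: [-0.8, 0.6, 0.3]
gripper_width: 0.65
grip_force: 0.0
```

```bash
python3 go.py .497 -.1515 .053 -89
```

```text
t 9.1 pos [ 0.4925 -0.1495  0.1234] yang -89.04 inc [0.0044 0.002  0.0704] turn -0.001 q [-0.39 -0.01  1.86  0.    1.29  1.16] w 0.65
```

move_arm:
  increments:
    - [0.004, 0.002, 0.035, 0, -0.3]
    - [0.004, 0.002, 0.07, 0, -0.3]
    - [0.004, 0.002, 0.07, 0, 0.2]
    - [0.004, 0.002, 0.07, 0, 1]
    - [0.004, 0.002, 0.07, 0, 1]
    - [0.004, 0.002, 0.07, 0, 1]
    - [0.004, 0.002, 0.07, 0, 1]
    - [0.004, 0.002, 0.07, 0, 1]
  squeeze: 30

```text
time: 9.9
tcp_pos: [0.4976, -0.1519, 0.0552]
tcp_rot: [3.14, 0.028, 0.004]
ft_force: [-2.5, 1.1, 6.8]
gripper_width: 0.157
grip_force: 30.5
```

move_arm:
  increments:
    - [0, 0.006, 0, 0, 1]
    - [0, 0.012, 0, 0, 1]
    - [0, 0.016, 0, 0, 1]
    - [0, 0.018, 0, 0, 1]
    - [0, 0.019, 0, 0, 1]
    - [0, 0.02, 0, 0, 1]

```text
time: 10.5
tcp_pos: [0.4979, -0.1718, 0.0552]
tcp_rot: [3.141, 0.028, 0.003]
ft_force: [-3.5, 2.3, 8.2]
gripper_width: 0.156
grip_force: 30.7
```

move_arm:
  increments:
    - [0, 0.001, 0, 0, 1]
    - [0, 0.002, 0, 0, 1]
    - [0, 0.003, 0, 0, 1]
    - [0, 0.003, 0, 0, 1]

```text
time: 10.9
tcp_pos: [0.4979, -0.1748, 0.0552]
tcp_rot: [3.141, 0.028, 0.003]
ft_force: [-2.9, 2.2, 7.6]
gripper_width: 0.153
grip_force: 30.7
```

move_arm:
  increments:
    - [0, 0.001, 0, 0, 1]
    - [0, 0.0015, 0, 0, 1]
    - [0, 0.002, 0, 0, 1]
    - [0, 0.002, 0, 0, 1]

```text
time: 11.3
tcp_pos: [0.498, -0.1768, 0.0552]
tcp_rot: [3.141, 0.028, 0.004]
ft_force: [-3.2, 2.2, 7.5]
gripper_width: 0.153
grip_force: 30.7
```

move_arm:
  increments:
    - [0, 0.001, 0, 0, 1]
    - [0, 0.0015, 0, 0, 1]
    - [0, 0.002, 0, 0, 1]
    - [0, 0.002, 0, 0, 1]

```text
time: 11.7
tcp_pos: [0.498, -0.1782, 0.0552]
tcp_rot: [-3.141, -0.028, -0.003]
ft_force: [-3.0, 4.2, 9.9]
gripper_width: 0.153
grip_force: 30.9
```

Run:
```python
from h import *
a=cam("top");b=cam("side")
W=np.zeros((480,800,3),np.uint8)
x=cv2.resize(a["color"][180:250,248:348],None,fx=4,fy=4,interpolation=cv2.INTER_CUBIC)
y=cv2.resize(b["color"][170:290,190:290],None,fx=4,fy=4,interpolation=cv2.INTER_CUBIC)
W[:280,:400]=x;W[:480,400:]=y;cv2.imwrite("pics/c2.png",W[:,:,::-1])
```

```text
(no output)
```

View pics/c2.png

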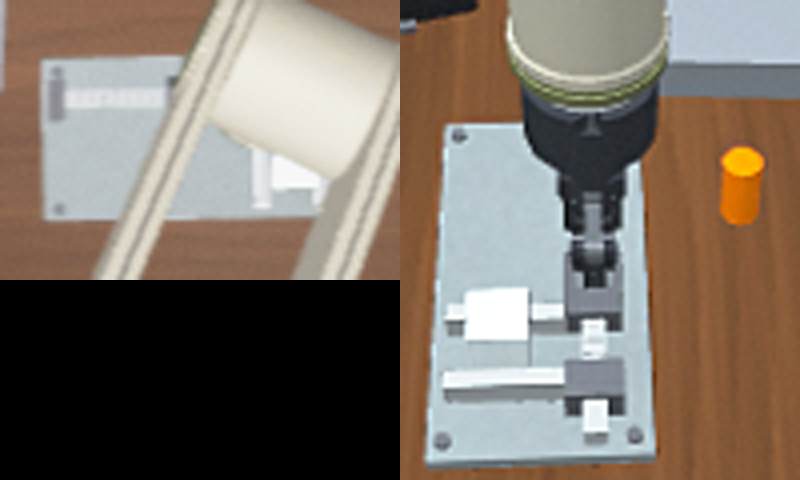

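move_arm:
  increments:
    - [0, 0.0005, 0, 0, 1]
    - [0, 0.001, 0, 0, 1]
    - [0, 0.001, 0, 0, 1]
    - [0, 0.001, 0, 0, 1]
    - [0, 0.001, 0, 0, 1]

```text
time: 12.3
tcp_pos: [0.498, -0.1785, 0.0551]
tcp_rot: [-3.14, -0.029, -0.003]
ft_force: [-3.1, 8.2, 10.2]
gripper_width: 0.151
grip_force: 31.1
```

move_arm:
  increments:
    - [0, 0, 0, 0, 1]
    - [0, -0.005, 0, 0, 1]
    - [0, -0.015, 0, 0, 1]
    - [0, -0.026, 0, 0, 1]
    - [0, -0.026, 0, 0, 1]
    - [0, -0.026, 0, 0, -0.3]
    - [0, -0.026, 0, 0, -0.3]
    - [0, -0.026, -0.05, 0, -0.3]

```text
time: 13.1
tcp_pos: [0.4913, -0.1514, 0.0967]
tcp_rot: [-3.136, -0.028, 0.019]
ft_force: [-0.7, -0.6, -0.9]
gripper_width: 0.642
grip_force: 0.0
```

move_arm:
  increments:
    - [0, 0, -0.03, 0, -0.3]
    - [0, 0, -0.04, -0.149, -0.3]
    - [0, 0, -0.04, -0.298, -0.3]
    - [0, 0, -0.04, -0.447, -0.3]
    - [0, 0, -0.04, -0.596, -0.3]
    - [0, 0, -0.04, -0.745, -0.3]
    - [0, 0, -0.04, -0.894, -0.3]
    - [0, 0, -0.04, -1.043, -0.3]

```text
time: 13.9
tcp_pos: [0.4965, -0.1536, 0.1434]
tcp_rot: [2.705, 1.597, 0.0]
ft_force: [-0.1, 0.5, 0.5]
gripper_width: 0.648
grip_force: 0.0
```

Run:
```python
from go import *
go(.441,-.2172,.12,1.0)
b=cam("side");a=cam("top")
np.savez("pics/side3.npz",**b);np.savez("pics/top3.npz",**a)
for c,n in((b,"side"),(a,"top")):
    hsv=cv2.cvtColor(c["color"],cv2.COLOR_RGB2HSV)
    m=((hsv[...,1]<25)&(hsv[...,2]>225)).astype(np.uint8)
    k,l,st,ce=cv2.connectedComponentsWithStats(m)
    for i in range(1,k):
        if st[i,4]>40 and 180<ce[i][0]<350 and 180<ce[i][1]<300: print(n,st[i],ce[i].round(1),onz(c,ce[i],.06)[0].round(4))
W=np.zeros((600,800,3),np.uint8)
x=cv2.resize(a["color"][180:250,248:348],None,fx=4,fy=4,interpolation=cv2.INTER_CUBIC)
y=cv2.resize(b["color"][170:300,190:290],None,fx=4,fy=4,interpolation=cv2.INTER_CUBIC)
W[:280,:400]=x;W[:520,400:]=y;cv2.imwrite("pics/c3.png",W[:,:,::-1])
```

```text
t 13.9 pos [ 0.4965 -0.1536  0.1434] yang -28.88 inc [-0.0825 -0.0179  0.0233] turn -0.522 q [-0.4  -0.02  1.83 -0.    1.33  0.11] w 0.648
side [296 199   9   7  45] [299.8 202.3] [ 0.6602 -0.0789  0.06  ]
side [234 201   7  18  82] [237.2 209.8] [ 0.4964 -0.1021  0.06  ]
side [201 238  30  17 311] [214.2 245.1] [ 0.4417 -0.2133  0.06  ]
side [235 242   7  18 102] [237.8 250.3] [ 0.4974 -0.2297  0.06  ]
side [200 262  31   5 123] [215.2 263.7] [ 0.4457 -0.2662  0.06  ]
side [235 270   7   8  49] [238.4 273.6] [ 0.4986 -0.2938  0.06  ]
top [252 182  44 107 265] [272.6 237.4] [ 0.3888 -0.0645  0.06  ]
top [257 183  44 107 413] [277.2 255.6] [ 0.3317 -0.0787  0.06  ]
top [295 186  44  37 972] [316.3 204.1] [ 0.4944 -0.2043  0.06  ]
top [304 202  41 105 268] [323.  257.2] [ 0.3264 -0.2235  0.06  ]
top [306 204  43 108 223] [327.1 260.4] [ 0.3165 -0.2365  0.06  ]
top [299 282  11   8  56] [303.7 286. ] [ 0.2364 -0.1617  0.06  ]
```

View pics/c3.png

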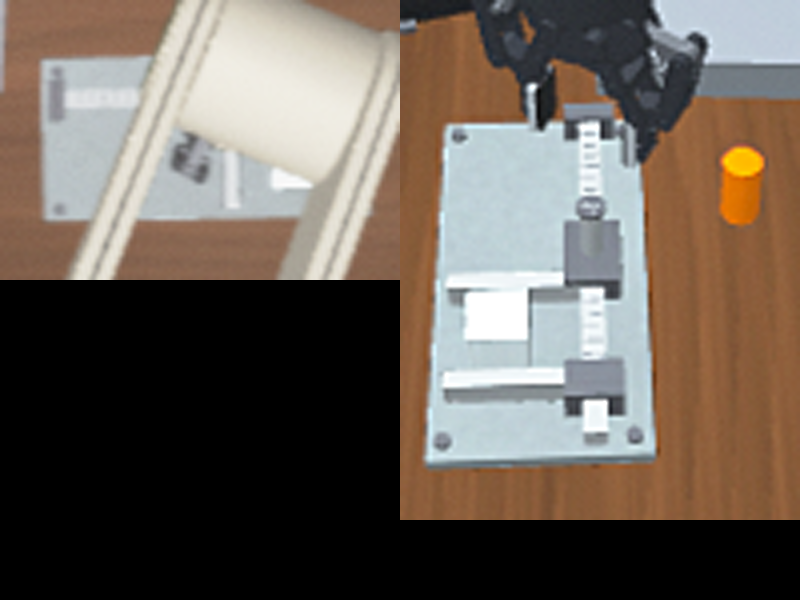

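The side crop shows the block standing square against the anvil, its top centred at (497,315), with the jaw backed off.

move_arm:
  increments:
    - [-0.04, -0.008, 0, -0.149, -0.2]
    - [-0.086, -0.016, 0, -0.298, -0.2]
    - [-0.086, -0.016, 0, -0.447, -0.2]
    - [-0.086, -0.016, 0.02, -0.522, -0.2]
    - [-0.086, -0.016, 0.05, -0.522, -0.2]
    - [-0.086, -0.016, 0.08, -0.522, -0.2]
    - [-0.086, -0.016, 0.099, -0.522, -0.2]
    - [-0.086, -0.016, 0.099, -0.522, -0.2]

```text
time: 14.8
tcp_pos: [0.4382, -0.2193, 0.0412]
tcp_rot: [-2.209, -2.226, 0.002]
ft_force: [0.2, 1.2, 0.0]
gripper_width: 0.601
grip_force: 0.0
```

move_arm:
  increments:
    - [0, 0, 0, 0, 0.2]
    - [0, 0, 0, 0, 1]
    - [0, 0, 0, 0, 1]
    - [0, 0, 0, 0, 1]
    - [0, 0, -0.03, 0, 1]
    - [0, 0, -0.08, 0, 1]
    - [0, 0, -0.08, 0, 1]

```text
time: 15.5
tcp_pos: [0.4448, -0.2235, 0.1323]
tcp_rot: [2.2, 2.226, 0.004]
ft_force: [0.9, -1.3, -1.2]
gripper_width: 0.415
grip_force: 33.8
```

```bash
python3 go.py .55 .235 .12 -2.4
```

```text
t 15.5 pos [ 0.4448 -0.2235  0.1323] yang 0.67 inc [0.4573 0.1105 0.0101] turn 0.054 q [-0.57 -0.08  1.91 -0.    1.3  -0.58] w 0.415
```

move_arm:
  increments:
    - [0.045, 0.013, 0, 0, 1]
    - [0.09, 0.026, 0, 0, 1]
    - [0.135, 0.04, 0, 0, 1]
    - [0.18, 0.053, 0, 0, 1]
    - [0.225, 0.066, 0, 0, 1]
    - [0.27, 0.08, 0, 0, 1]
    - [0.315, 0.093, 0, 0.054, 1]
    - [0.36, 0.107, 0, 0.054, 1]

```text
time: 16.3
tcp_pos: [0.5438, 0.1425, 0.1248]
tcp_rot: [2.269, 2.171, 0.002]
ft_force: [1.0, -0.9, -1.9]
gripper_width: 0.422
grip_force: 33.7
```

move_arm:
  increments:
    - [0.045, 0.013, 0, 0, 1]
    - [0.097, 0.028, 0, 0, 1]
    - [0.097, 0.028, 0.02, 0, 1]
    - [0.097, 0.028, 0.05, 0, 1]
    - [0.097, 0.028, 0.07, 0, 1]
    - [0.097, 0.028, 0.08, 0, 1]
    - [0.097, 0.028, 0.08, 0, 1]
    - [0.097, 0.028, 0.08, 0, 1]

```text
time: 17.1
tcp_pos: [0.576, 0.2364, 0.0454]
tcp_rot: [2.267, 2.173, 0.002]
ft_force: [0.2, -0.7, -0.6]
gripper_width: 0.415
grip_force: 33.6
```

```bash
python3 go.py .575 .235 .039 -2.4
```

```text
t 17.1 pos [0.576  0.2364 0.0454] yang -2.43 inc [-0.0014 -0.001   0.0064] turn -0.0 q [ 0.31  0.36  1.59 -0.    1.19  0.35] w 0.415
```

move_arm:
  increments:
    - [0, 0, 0.004, 0, 1]
    - [0, 0, 0.008, 0, 1]
    - [0, 0, 0.009, 0, 1]
    - [0, 0, 0.009, 0, -0.1]
    - [0, 0, 0.009, 0, -0.2]
    - [0, 0, 0.009, 0, -0.2]
    - [0, 0, -0.03, 0, -0.2]
    - [0, 0, -0.08, 0, -0.2]

```text
time: 17.9
tcp_pos: [0.5725, 0.2354, 0.1213]
tcp_rot: [-2.265, -2.172, 0.011]
ft_force: [0.4, 0.4, -0.2]
gripper_width: 0.601
grip_force: 0.0
```

Run:
```python
from go import *
go(.6617,-.0673,.14,-90)
a=cam("top");b=cam("side")
y=cv2.resize(b["color"][110:250,200:350],None,fx=4,fy=4,interpolation=cv2.INTER_CUBIC)
cv2.imwrite("pics/c4.png",y[:,:,::-1])
```

```text
t 17.9 pos [0.5725 0.2354 0.1213] yang -2.41 inc [-0.2987  0.1018 -0.0187] turn 1.529 q [0.31 0.27 1.55 0.   1.32 0.35] w 0.601
```

View pics/c4.png

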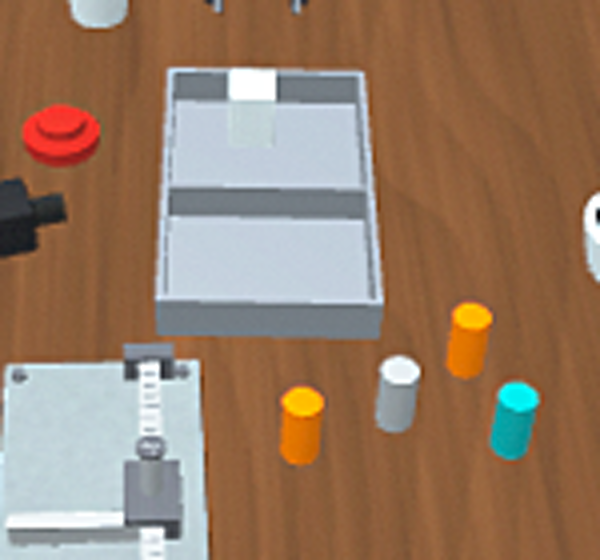

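Block stands in the larger bay (252,110); the rod (400,395) is untouched between the painted look-alikes.

move_arm:
  increments:
    - [-0.037, 0.012, -0.02, 0.149, -0.2]
    - [-0.075, 0.025, -0.02, 0.298, -0.2]
    - [-0.112, 0.038, -0.02, 0.447, -0.2]
    - [-0.149, 0.051, -0.02, 0.596, -0.2]
    - [-0.187, 0.064, -0.02, 0.745, -0.2]
    - [-0.224, 0.076, -0.02, 0.894, -0.2]
    - [-0.261, 0.089, -0.02, 1.043, -0.2]
    - [-0.299, 0.102, -0.02, 1.192, -0.2]

```text
time: 18.8
tcp_pos: [0.665, -0.0683, 0.1441]
tcp_rot: [3.099, 0.517, 0.001]
ft_force: [-0.0, -0.4, -0.4]
gripper_width: 0.6
grip_force: 0.0
```

move_arm:
  increments:
    - [0, 0, 0, 0.149, -0.2]
    - [0, 0, 0, 0.298, -0.2]
    - [0, 0, 0, 0.337, -0.2]
    - [0, 0, 0, 0.337, -0.2]

```text
time: 19.2
tcp_pos: [0.6646, -0.0669, 0.144]
tcp_rot: [-3.142, 0.002, 0.0]
ft_force: [0.2, 0.5, 0.7]
gripper_width: 0.603
grip_force: 0.0
```

```bash
python3 go.py .6617 -.0673 .03 -90
```

```text
t 19.2 pos [ 0.6646 -0.0669  0.144 ] yang -90.06 inc [-0.0029  0.0004  0.114 ] turn -0.001 q [-0.18  0.37  1.39  0.    1.38  1.39] w 0.603
```

Then place it on the bed beside the anvil: rod centre at y ≈ -0.2395+0.013+0.006.

move_arm:
  increments:
    - [-0.003, 0, 0.04, 0, -0.2]
    - [-0.003, 0, 0.08, 0, -0.2]
    - [-0.003, 0, 0.113, 0, -0.2]
    - [-0.003, 0, 0.113, 0, -0.2]
    - [-0.003, 0, 0.113, 0, 0.2]
    - [-0.003, 0, 0.113, 0, 1]
    - [-0.003, 0, 0.113, 0, 1]
    - [-0.003, 0, 0.113, 0, 1]

```text
time: 20.0
tcp_pos: [0.6635, -0.067, 0.034]
tcp_rot: [3.141, 0.0, 0.007]
ft_force: [-0.2, -0.2, 4.5]
gripper_width: 0.29
grip_force: 32.1
```

move_arm:
  increments:
    - [0, 0, 0, 0, 1]
    - [0, 0, -0.04, 0, 1]
    - [0, 0, -0.08, 0, 1]
    - [0, 0, -0.09, 0, 1]
    - [0, 0, -0.09, 0, 1]

```text
time: 20.5
tcp_pos: [0.6636, -0.0671, 0.1246]
tcp_rot: [3.141, -0.0, 0.009]
ft_force: [-0.5, 0.7, -2.7]
gripper_width: 0.287
grip_force: 31.6
```

```bash
python3 go.py .437 -.2195 .12 1
```

```text
t 20.5 pos [ 0.6636 -0.0671  0.1246] yang -90.01 inc [-0.2266  0.1525  0.0035] turn -1.588 q [-0.18  0.38  1.41  0.    1.34  1.39] w 0.287
```

move_arm:
  increments:
    - [-0.03, 0.02, 0, -0.149, 1]
    - [-0.06, 0.04, 0, -0.298, 1]
    - [-0.09, 0.06, 0, -0.447, 1]
    - [-0.12, 0.08, 0, -0.596, 1]
    - [-0.15, 0.1, 0, -0.745, 1]
    - [-0.18, 0.12, 0, -0.894, 1]
    - [-0.21, 0.14, 0, -1.043, 1]
    - [-0.227, 0.1525, 0, -1.192, 1]

```text
time: 21.3
tcp_pos: [0.4311, -0.2192, 0.1185]
tcp_rot: [-2.592, -1.768, 0.004]
ft_force: [0.0, -0.8, -3.1]
gripper_width: 0.291
grip_force: 31.5
```

move_arm:
  increments:
    - [0, 0, 0.02, -0.149, 1]
    - [0, 0, 0.04, -0.298, 1]
    - [0, 0, 0.06, -0.396, 1]
    - [0, 0, 0.065, -0.396, 1]
    - [0, 0, 0.065, -0.396, 1]

```text
time: 21.8
tcp_pos: [0.4327, -0.2179, 0.054]
tcp_rot: [-2.203, -2.233, 0.002]
ft_force: [0.1, -0.1, -2.2]
gripper_width: 0.294
grip_force: 31.4
```

```bash
python3 go.py .439 -.2195 .044 1
```

```text
t 21.8 pos [ 0.4327 -0.2179  0.054 ] yang 0.8 inc [-0.0017  0.0063  0.0099] turn -0.004 q [-0.57  0.01  1.98  0.    1.16 -0.59] w 0.294
```

move_arm:
  increments:
    - [-0.002, 0.006, 0.004, 0, 1]
    - [-0.002, 0.006, 0.008, 0, 1]
    - [-0.002, 0.006, 0.01, 0, 1]
    - [-0.002, 0.006, 0.011, 0, 1]
    - [-0.002, 0.006, 0.011, 0, 1]

```text
time: 22.3
tcp_pos: [0.4406, -0.221, 0.0453]
tcp_rot: [-2.203, -2.24, 0.0]
ft_force: [-0.8, 0.1, -2.0]
gripper_width: 0.292
grip_force: 31.5
```

move_arm:
  increments:
    - [0, 0, 0.001, 0, 1]
    - [0, 0, 0.0018, 0, 1]
    - [0, 0, 0.0018, 0, 1]

```text
time: 22.6
tcp_pos: [0.4408, -0.2212, 0.044]
tcp_rot: [2.202, 2.24, 0.0]
ft_force: [-1.5, 0.2, 2.9]
gripper_width: 0.293
grip_force: 31.8
```

Now it is on the bed. Release, lift, and turn to the post.

move_arm:
  increments:
    - [0, 0, 0, 0, 0.3]
    - [0, 0, 0, 0, 0.1]
    - [0, 0, 0, 0, 0.1]
    - [0, 0, -0.04, 0, 0.1]
    - [0, 0, -0.075, 0, 0]
    - [0.01, 0.01, -0.085, 0.149, -0.3]
    - [0.03, 0.03, -0.085, 0.298, -0.3]
    - [0.05, 0.05, -0.085, 0.447, -0.3]

```text
time: 23.4
tcp_pos: [0.4908, -0.1702, 0.1296]
tcp_rot: [2.649, 1.686, 0.002]
ft_force: [0.6, 0.5, 0.5]
gripper_width: 0.652
grip_force: 0.0
```

move_arm:
  increments:
    - [0, 0, 0, 0.149, -0.3]
    - [0, 0, 0, 0.298, -0.3]
    - [0, 0, 0, 0.447, -0.3]
    - [0, 0, 0, 0.596, -0.3]
    - [0, 0, 0, 0.745, -0.3]
    - [0, 0, 0, 0.894, -0.3]
    - [0, 0, 0, 1.043, -0.3]
    - [0, 0, 0, 1.122, -0.3]

```text
time: 24.2
tcp_pos: [0.4898, -0.1702, 0.1284]
tcp_rot: [-3.142, -0.02, 0.0]
ft_force: [0.0, -0.3, 0.1]
gripper_width: 0.65
grip_force: 0.0
```

Run:
```python
from go import *
go(.4975,-.1525,.053,-89)
b=cam("side")
y=cv2.resize(b["color"][170:300,190:290],None,fx=4,fy=4,interpolation=cv2.INTER_CUBIC)
cv2.imwrite("pics/c5.png",y[:,:,::-1])
```

```text
t 24.2 pos [ 0.4898 -0.1702  0.1284] yang -89.25 inc [ 0.008  -0.0176  0.0754] turn -0.004 q [-0.43 -0.    1.84  0.    1.3   1.12] w 0.65
```

View pics/c5.png

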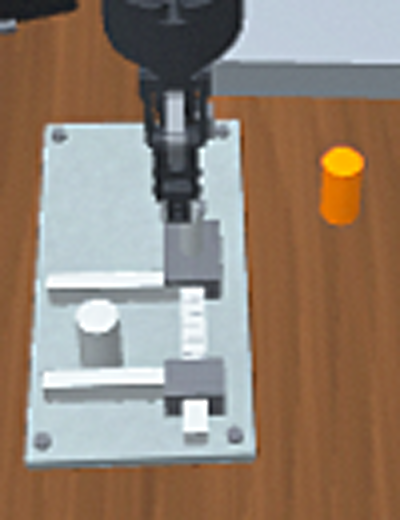

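move_arm:
  increments:
    - [0.008, -0.0175, 0, 0, -0.3]
    - [0.008, -0.0175, 0.035, 0, -0.3]
    - [0.008, -0.0175, 0.073, 0, -0.3]
    - [0.008, -0.0175, 0.073, 0, 0.2]
    - [0.008, -0.0175, 0.073, 0, 1]
    - [0.008, -0.0175, 0.073, 0, 1]
    - [0.008, -0.0175, 0.073, 0, 1]
    - [0.008, -0.0175, 0.073, 0, 1]

```text
time: 25.05
tcp_pos: [0.4987, -0.1532, 0.0575]
tcp_rot: [3.14, 0.03, 0.004]
ft_force: [-1.8, 0.4, 7.0]
gripper_width: 0.152
grip_force: 30.4
```

move_arm:
  increments:
    - [0, 0.008, 0, 0, 1]
    - [0, 0.016, 0, 0, 1]
    - [0, 0.022, 0, 0, 1]
    - [0, 0.026, 0, 0, 1]
    - [0, 0.028, 0, 0, 1]
    - [0, 0.03, 0, 0, 1]
    - [0, 0.031, 0, 0, 1]
    - [0, 0.031, 0, 0, 1]

```text
time: 25.85
tcp_pos: [0.4992, -0.1843, 0.0576]
tcp_rot: [3.14, 0.029, 0.004]
ft_force: [-3.0, 0.6, 7.4]
gripper_width: 0.153
grip_force: 30.7
```

move_arm:
  increments:
    - [0, 0.001, 0, 0, 1]
    - [0, 0.002, 0, 0, 1]
    - [0, 0.003, 0, 0, 1]
    - [0, 0.003, 0, 0, 1]

```text
time: 26.25
tcp_pos: [0.4992, -0.187, 0.0576]
tcp_rot: [3.141, 0.03, 0.004]
ft_force: [-2.4, 1.9, 7.7]
gripper_width: 0.152
grip_force: 30.8
```

move_arm:
  increments:
    - [0, 0.0007, 0, 0, 1]
    - [0, 0.0014, 0, 0, 1]
    - [0, 0.002, 0, 0, 1]
    - [0, 0.002, 0, 0, 1]

```text
time: 26.65
tcp_pos: [0.4992, -0.1886, 0.0576]
tcp_rot: [3.141, 0.03, 0.004]
ft_force: [-3.2, 4.0, 8.1]
gripper_width: 0.149
grip_force: 30.9
```

move_arm:
  increments:
    - [0, 0.0006, 0, 0, 1]
    - [0, 0.0012, 0, 0, 1]
    - [0, 0.0012, 0, 0, 1]
    - [0, 0.0012, 0, 0, 1]
    - [0, 0.0012, 0, 0, 1]

```text
time: 27.15
tcp_pos: [0.4992, -0.1893, 0.0575]
tcp_rot: [-3.141, -0.03, -0.003]
ft_force: [-2.6, 6.7, 10.3]
gripper_width: 0.155
grip_force: 31.0
```

move_arm:
  increments:
    - [0, 0, 0, 0, 1]
    - [0, -0.005, 0, 0, 1]
    - [0, -0.015, 0, 0, 1]
    - [0, -0.03, 0, 0, 1]
    - [0, -0.035, 0, 0, 1]
    - [0, -0.035, 0, 0, -0.3]
    - [0, -0.035, 0, 0, -0.3]
    - [0, -0.035, -0.05, 0, -0.3]

```text
time: 27.95
tcp_pos: [0.4923, -0.1529, 0.0989]
tcp_rot: [-3.136, -0.029, 0.019]
ft_force: [-0.1, 0.3, -1.0]
gripper_width: 0.644
grip_force: 0.0
```

move_arm:
  increments:
    - [0, 0, -0.03, 0, -0.3]
    - [0, 0, -0.04, -0.149, -0.3]
    - [0, 0, -0.04, -0.298, -0.3]
    - [0, 0, -0.04, -0.447, -0.3]
    - [0, 0, -0.04, -0.596, -0.3]
    - [0, 0, -0.04, -0.745, -0.3]
    - [0, 0, -0.04, -0.894, -0.3]
    - [0, 0, -0.04, -1.043, -0.3]

```text
time: 28.75
tcp_pos: [0.4975, -0.1551, 0.1456]
tcp_rot: [2.704, 1.598, 0.0]
ft_force: [0.7, 0.3, 0.7]
gripper_width: 0.652
grip_force: 0.0
```

Run:
```python
from go import *
go(.441,-.2265,.043,1)
b=cam("side")
hsv=cv2.cvtColor(b["color"],cv2.COLOR_RGB2HSV)
m=((hsv[...,1]<25)&(hsv[...,2]>225)).astype(np.uint8)
k,l,st,ce=cv2.connectedComponentsWithStats(m)
for i in range(1,k):
    if st[i,4]>20 and 180<ce[i][0]<250 and 180<ce[i][1]<300: print(st[i],ce[i].round(1),onz(b,ce[i],.06)[0].round(4))
```

```text
t 28.75 pos [ 0.4975 -0.1551  0.1456] yang -28.83 inc [-0.0898 -0.0151  0.1025] turn -0.521 q [-0.4  -0.02  1.82  0.    1.34  0.1 ] w 0.652
[234 201   7  18  83] [237.1 209.9] [ 0.4962 -0.1022  0.06  ]
[201 238  30   5 108] [216.5 239.7] [ 0.4464 -0.1973  0.06  ]
[235 242   7  18 102] [237.8 250.4] [ 0.4974 -0.23    0.06  ]
[209 246  11   8  69] [213.7 249.5] [ 0.4408 -0.2262  0.06  ]
[200 262  31   5 122] [215.2 263.7] [ 0.4457 -0.2663  0.06  ]
[235 270   7   8  49] [238.4 273.5] [ 0.4986 -0.2937  0.06  ]
```

move_arm:
  increments:
    - [-0.04, -0.007, 0, -0.149, -0.1]
    - [-0.09, -0.015, 0, -0.298, -0.1]
    - [-0.09, -0.015, 0, -0.447, -0.1]
    - [-0.09, -0.015, 0.02, -0.521, -0.1]
    - [-0.09, -0.015, 0.05, -0.521, -0.1]
    - [-0.09, -0.015, 0.08, -0.521, -0.1]
    - [-0.09, -0.015, 0.1, -0.521, -0.1]
    - [-0.09, -0.015, 0.1, -0.521, -0.1]

```text
time: 29.6
tcp_pos: [0.438, -0.2248, 0.0423]
tcp_rot: [-2.207, -2.227, 0.002]
ft_force: [0.3, -0.8, -0.1]
gripper_width: 0.551
grip_force: 0.0
```

move_arm:
  increments:
    - [0, 0, 0, 0, 0.3]
    - [0, 0, 0, 0, 1]
    - [0, 0, 0, 0, 1]
    - [0, 0, 0, 0, 1]
    - [0, 0, -0.03, 0, 1]
    - [0, 0, -0.08, 0, 1]
    - [0, 0, -0.08, 0, 1]

```text
time: 30.3
tcp_pos: [0.4446, -0.2286, 0.1332]
tcp_rot: [2.2, 2.226, 0.004]
ft_force: [1.9, -1.2, -1.9]
gripper_width: 0.293
grip_force: 30.4
```

```bash
python3 go.py .59 .175 .12 -2.4
```

```text
t 30.3 pos [ 0.4446 -0.2286  0.1332] yang 0.69 inc [0.4019 0.1501 0.0121] turn 0.054 q [-0.58 -0.07  1.9  -0.    1.3  -0.59] w 0.293
```

move_arm:
  increments:
    - [0.044, 0.016, 0, 0, 1]
    - [0.088, 0.033, 0, 0, 1]
    - [0.132, 0.049, 0, 0, 1]
    - [0.176, 0.066, 0, 0, 1]
    - [0.22, 0.082, 0, 0, 1]
    - [0.264, 0.099, 0, 0, 1]
    - [0.308, 0.115, 0, 0.054, 1]
    - [0.352, 0.131, 0, 0.054, 1]

```text
time: 31.1
tcp_pos: [0.5675, 0.1295, 0.1254]
tcp_rot: [2.269, 2.172, 0.0]
ft_force: [0.7, -0.8, -1.7]
gripper_width: 0.29
grip_force: 30.3
```

move_arm:
  increments:
    - [0.05, 0.019, 0, 0, 1]
    - [0.05, 0.019, 0.02, 0, 1]
    - [0.05, 0.019, 0.05, 0, 1]
    - [0.05, 0.019, 0.07, 0, 1]
    - [0.05, 0.019, 0.08, 0, 1]
    - [0.05, 0.019, 0.085, 0, 1]
    - [0.05, 0.019, 0.085, 0, 1]

```text
time: 31.8
tcp_pos: [0.5886, 0.1768, 0.0417]
tcp_rot: [2.268, 2.174, 0.001]
ft_force: [-0.3, -0.4, -2.3]
gripper_width: 0.294
grip_force: 30.8
```

move_arm:
  increments:
    - [0, 0, 0.002, 0, 1]
    - [0, 0, 0.0035, 0, 1]
    - [0, 0, 0.0045, 0, 1]
    - [0, 0, 0.0045, 0, 0.3]
    - [0, 0, 0.0045, 0, 0]
    - [0, 0, 0.0045, 0, 0]
    - [0, 0, -0.03, 0, 0]
    - [0, 0, -0.08, 0, 0]

```text
time: 32.6
tcp_pos: [0.5852, 0.1759, 0.1169]
tcp_rot: [-2.265, -2.171, 0.011]
ft_force: [0.5, -0.1, -0.1]
gripper_width: 0.499
grip_force: 0.0
```

```bash
python3 go.py .4975 -.154 .12 -89
```

```text
t 32.6 pos [0.5852 0.1759 0.1169] yang -2.42 inc [-0.3333 -0.0737 -0.0018] turn 1.511 q [0.21 0.26 1.58 0.   1.31 0.25] w 0.499
```

Run:
```python
from go import *
go(.452,.409,.12,87.6)
a,b=cam("top"),cam("side")
W=np.zeros((520,800,3),np.uint8)
x=cv2.resize(a["color"][140:240,105:255],None,fx=2.6,fy=2.6,interpolation=cv2.INTER_CUBIC)
y=cv2.resize(b["color"][80:210,200:300],None,fx=4,fy=4,interpolation=cv2.INTER_CUBIC)
W[:260,:390]=x;W[:520,400:]=y;
cv2.imwrite("pics/c6.png",W[:,:,::-1])
```

```text
t 32.6 pos [0.5852 0.1759 0.1169] yang -2.42 inc [ 0.2273 -0.143  -0.0024] turn -1.571 q [0.21 0.26 1.58 0.   1.31 0.25] w 0.499
```

View pics/c6.png

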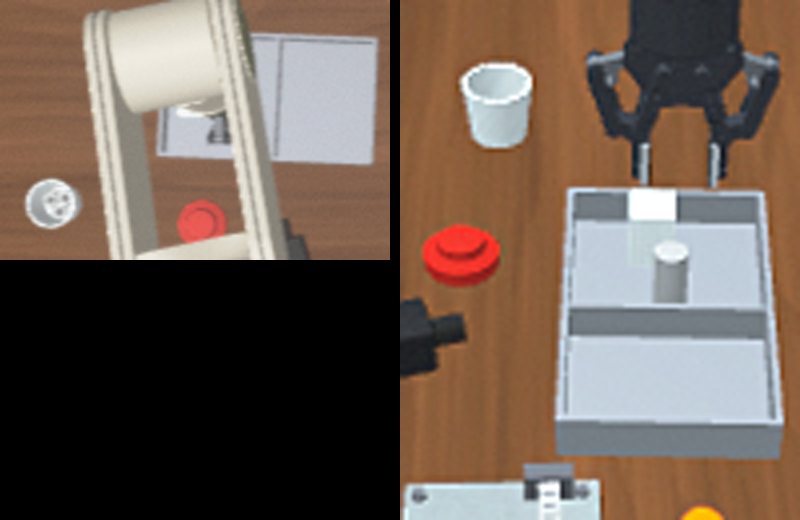

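Block (652,225) and rod (671,272) both stand in the larger bay; the cup (497,105) is upright with its nuts.

move_arm:
  increments:
    - [0.028, -0.018, -0.02, -0.149, -1]
    - [0.057, -0.036, -0.02, -0.298, -1]
    - [0.085, -0.054, -0.02, -0.447, -1]
    - [0.114, -0.072, -0.02, -0.596, -1]
    - [0.142, -0.089, -0.02, -0.745, -1]
    - [0.17, -0.107, -0.02, -0.894, -1]
    - [0.199, -0.125, -0.02, -1.043, -1]
    - [0.227, -0.143, -0.02, -1.192, -1]

```text
time: 33.5
tcp_pos: [0.4544, 0.4107, 0.1404]
tcp_rot: [0.647, 3.074, 0.001]
ft_force: [1.0, 0.1, -0.6]
gripper_width: 1.0
grip_force: 0.0
```

move_arm:
  increments:
    - [0, 0, 0, -0.149, -1]
    - [0, 0, 0, -0.298, -1]
    - [0, 0, 0, -0.379, -1]
    - [0, 0, 0, -0.379, -1]

```text
time: 33.9
tcp_pos: [0.4551, 0.4096, 0.1403]
tcp_rot: [0.064, 3.141, 0.0]
ft_force: [-0.1, -0.2, 0.5]
gripper_width: 1.002
grip_force: 0.0
```

```bash
python3 go.py .452 .409 .037 87.6
```

```text
t 33.9 pos [0.4551 0.4096 0.1403] yang 87.68 inc [ 0.0031 -0.0008  0.1033] turn 0.001 q [ 0.65  0.23  1.57 -0.    1.35 -0.88] w 1.002
```

move_arm:
  increments:
    - [0.003, -0.001, 0.04, 0, -1]
    - [0.003, -0.001, 0.08, 0, -1]
    - [0.003, -0.001, 0.104, 0, -1]
    - [0.003, -0.001, 0.104, 0, -1]
    - [0.003, -0.001, 0.104, 0, -0.3]
    - [0.003, -0.001, 0.104, 0, 0.5]
    - [0.003, -0.001, 0.104, 0, 0.5]
    - [0.003, -0.001, 0.104, 0, 0.5]
  squeeze: 25

```text
time: 34.7
tcp_pos: [0.4537, 0.41, 0.0393]
tcp_rot: [0.066, 3.137, 0.005]
ft_force: [-1.0, 0.2, 6.8]
gripper_width: 0.667
grip_force: 27.2
```

move_arm:
  increments:
    - [0, 0, 0, 0, 1]
    - [0, 0, -0.02, 0, 1]
    - [0, 0, -0.05, 0, 1]
    - [0, 0, -0.09, 0, 1]
    - [0, 0, -0.09, 0, 1]
    - [0, 0, -0.09, 0, 1]

```text
time: 35.3
tcp_pos: [0.453, 0.4094, 0.1287]
tcp_rot: [0.066, 3.138, 0.004]
ft_force: [-0.7, -0.2, -2.3]
gripper_width: 0.666
grip_force: 27.7
```

```bash
python3 go.py .46 .078 .12 87.6
```

```text
t 35.3 pos [0.453  0.4094 0.1287] yang 87.6 inc [-0.0208 -0.3308  0.0079] turn -0.0 q [ 0.65  0.23  1.58 -0.    1.32 -0.88] w 0.666
```

move_arm:
  increments:
    - [-0.004, -0.045, 0, 0, 1]
    - [-0.008, -0.092, 0, 0, 1]
    - [-0.012, -0.139, 0, 0, 1]
    - [-0.017, -0.186, 0, 0, 1]
    - [-0.021, -0.233, 0, 0, 1]
    - [-0.025, -0.28, 0, 0, 1]
    - [-0.0294, -0.3305, 0, 0, 1]
    - [-0.0294, -0.3305, 0, 0, 1]

```text
time: 36.1
tcp_pos: [0.4666, 0.0717, 0.125]
tcp_rot: [-0.075, -3.138, 0.004]
ft_force: [0.3, 0.5, -1.8]
gripper_width: 0.669
grip_force: 28.1
```

Run:
```python
from go import *
go(.4685,.078,.05,87.6)
a,b=cam("top"),cam("side")
W=np.zeros((520,800,3),np.uint8)
x=cv2.resize(a["color"][140:270,150:275],None,fx=3,fy=3,interpolation=cv2.INTER_CUBIC)
y=cv2.resize(b["color"][90:220,200:300],None,fx=4,fy=4,interpolation=cv2.INTER_CUBIC)
W[:390,:375]=x;W[:520,400:]=y;
cv2.imwrite("pics/c7.png",W[:,:,::-1])
```

```text
t 36.1 pos [0.4666 0.0717 0.125 ] yang 87.27 inc [-0.0018  0.0066  0.075 ] turn -0.006 q [ 0.05 -0.13  1.97 -0.    1.31 -1.48] w 0.669
```

View pics/c7.png

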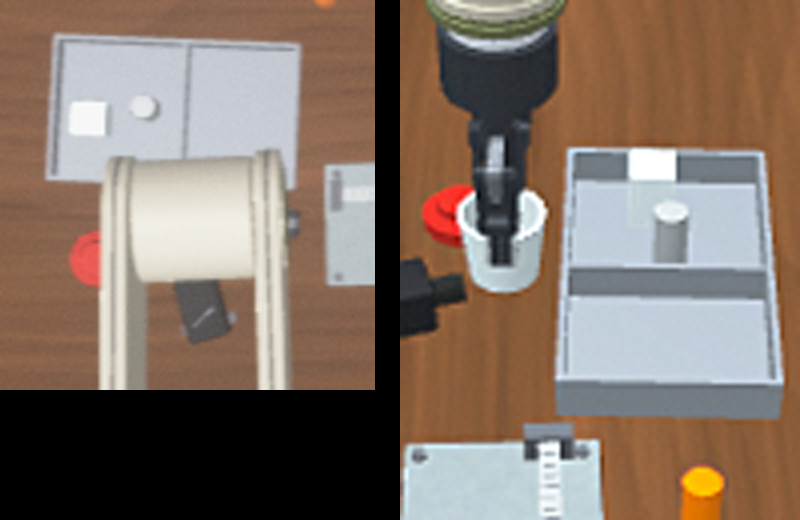

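move_arm:
  increments:
    - [0, 0, 0.03, 0, 1]
    - [0, 0, 0.06, 0, 1]
    - [0, 0, 0.076, 0, 1]
    - [0, 0, 0.076, 0, 1]
    - [0, 0, 0.076, 0, 1]

```text
time: 36.7
tcp_pos: [0.467, 0.0783, 0.0502]
tcp_rot: [-0.063, -3.139, -0.0]
ft_force: [-0.5, -0.3, -1.7]
gripper_width: 0.672
grip_force: 28.2
```

```bash
python3 go.py .4735 .078 .05 87.6
```

```text
t 36.7 pos [0.467  0.0783 0.0502] yang 87.7 inc [-0.0065 -0.0001  0.0002] turn 0.002 q [ 0.06 -0.02  2.02  0.    1.15 -1.47] w 0.672
```

move_arm:
  increments:
    - [-0.006, 0, 0, 0, 1]
    - [-0.0125, 0, -0.006, 0, 1]
    - [-0.0165, 0, -0.0085, 0, 1]
    - [-0.0205, 0, -0.011, 0, 1]
    - [-0.025, 0, -0.013, 0, 1]
    - [-0.029, 0, -0.0146, 0, 1]
    - [-0.029, 0, -0.0146, 0, 1]

```text
time: 37.4
tcp_pos: [0.4971, 0.0758, 0.0659]
tcp_rot: [0.066, 3.141, 0.0]
ft_force: [-5.2, -0.6, 1.4]
gripper_width: 0.666
grip_force: 27.2
```

Run:
```python
from go import *
go(.4735,.078,.05,87.6)
b=cam("side")
y=cv2.resize(b["color"][100:220,200:300],None,fx=5,fy=5,interpolation=cv2.INTER_CUBIC)
cv2.imwrite("pics/c8.png",y[:,:,::-1])
```

```text
t 37.4 pos [0.4971 0.0758 0.0659] yang 87.59 inc [0.0237 0.0012 0.0159] turn -0.0 q [ 0.05  0.03  1.93 -0.    1.18 -1.48] w 0.666
```

View pics/c8.png

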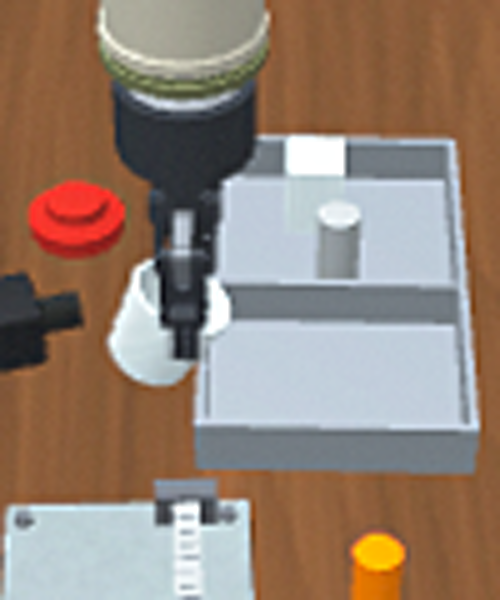

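move_arm:
  increments:
    - [-0.006, 0, 0, 0, 1]
    - [-0.0105, 0, 0.0006, 0, 1]
    - [-0.02, 0, 0.003, 0, 1]
    - [-0.0295, 0, 0.008, 0, 1]
    - [-0.0375, 0, 0.0158, 0, 1]
    - [-0.041, 0, 0.0252, 0, 1]
    - [-0.0415, 0, 0.03, 0, 1]
    - [-0.0415, 0, 0.033, 0, 1]

```text
time: 38.25
tcp_pos: [0.5452, 0.0742, 0.037]
tcp_rot: [0.066, 3.126, 0.001]
ft_force: [12.0, -0.9, 14.3]
gripper_width: 0.669
grip_force: 35.1
```

Run:
```python
from go import *
go(.4735,.078,.05,87.6)
b=cam("side")
y=cv2.resize(b["color"][100:220,200:300],None,fx=5,fy=5,interpolation=cv2.INTER_CUBIC)
cv2.imwrite("pics/c9.png",y[:,:,::-1])
```

```text
t 38.25 pos [0.5452 0.0742 0.037 ] yang 87.59 inc [ 0.0716  0.0008 -0.014 ] turn -0.0 q [ 0.04  0.18  1.82 -0.    1.12 -1.49] w 0.669
```

View pics/c9.png

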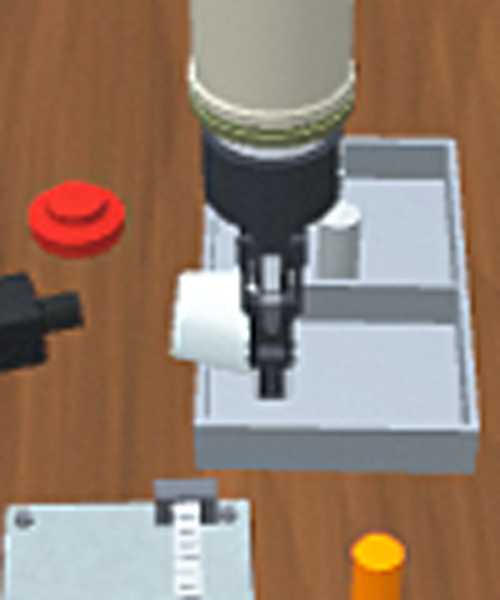

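Run:
```python
from go import *
b=cam("side");a=cam("top")
P=np.array([.5452,.0742,.042])
for th in (90,105,120,135):
    t=np.radians(th);ax=np.array([np.sin(t),0,np.cos(t)]);n=np.array([np.cos(t),0,-np.sin(t)])
    pts=[P-42*ax/1e3, P-.042*ax-.024*n,P-.042*ax+.024*n,P+.01*ax-.03*n]
    pts[0]=P-.042*ax
    print(th,((proj(b,pts)-[200,100])*5).round().tolist())
W=cv2.resize(a["color"][150:230,180:260],None,fx=5,fy=5,interpolation=cv2.INTER_CUBIC)
cv2.imwrite("pics/c10.png",W[:,:,::-1])
```

```text
90 [[198.0, 342.0], [197.0, 311.0], [198.0, 373.0], [288.0, 303.0]]
105 [[200.0, 328.0], [210.0, 298.0], [190.0, 358.0], [301.0, 307.0]]
120 [[207.0, 315.0], [228.0, 288.0], [187.0, 342.0], [312.0, 314.0]]
135 [[219.0, 304.0], [249.0, 281.0], [189.0, 326.0], [320.0, 323.0]]
```

```bash
cat > cup.py <<'E'
from go import *
def mask(im):
    hsv=cv2.cvtColor(im,cv2.COLOR_RGB2HSV); return ((hsv[...,1]<22)&(hsv[...,2]>222)).astype(np.uint8)
def cup(im,P):
    m=mask(im)
    k,l,st,ce=cv2.connectedComponentsWithStats(m)
    for i in range(1,k):
        if st[i,4]>60 and 205<ce[i][0]<262 and 110<ce[i][1]<185:
            cs,_=cv2.findContours((l==i).astype(np.uint8),cv2.RETR_EXTERNAL,cv2.CHAIN_APPROX_NONE)
            print("comp",st[i],"pic",((ce[i]-[200,100])*5).round(),"poly",((cv2.approxPolyDP(cs[0],1.5,True)[:,0]-[200,100])*5).tolist())
if __name__=="__main__":
    s=load
    b=cam("side");cup(b["color"],None)
    from rig import readout
    s=readout.state();P=s["tcp_pos"]+[0,0,.005]
    print("P",P,"pic",((proj(b,P)[0]-[200,100])*5).round(),s["gripper_width"],s["ft_force"].round(1))
E
python3 cup.py
python3 - <<'E'
from h import *
b=load("pics/side0.npz");P=np.array([.4971,.0758,.071])
for th in(20,30,40,50):
    t=np.radians(th);ax=np.array([np.sin(t),0,np.cos(t)]);print(th,((proj(b,[P-.042*ax,P,P+.01*ax])-[200,100])*5).round().tolist())
E
```

```text
comp [235 154  14  15 162] pic [209. 303.] poly [[180, 275], [175, 325], [235, 340], [235, 275]]
P [0.5450199  0.07418467 0.04222523] pic [270. 341.] 0.6688874067624017 [ 9.4 -0.7  9.9]
20 [[163.0, 354.0], [186.0, 303.0], [192.0, 291.0]]
30 [[151.0, 350.0], [186.0, 303.0], [195.0, 291.0]]
40 [[141.0, 345.0], [186.0, 303.0], [198.0, 293.0]]
50 [[131.0, 339.0], [186.0, 303.0], [200.0, 294.0]]
```

move_arm:
  increments:
    - [0, 0, 0.003, 0, 1]
    - [0, 0, 0.007, 0, 1]
    - [0, 0, 0.011, 0, 1]
    - [0, 0, 0.011, 0, 1]

```text
time: 38.85
tcp_pos: [0.5464, 0.0741, 0.0266]
tcp_rot: [0.066, 3.124, 0.001]
ft_force: [14.0, -0.5, 8.7]
gripper_width: 0.67
grip_force: 35.7
```

```bash
python3 cup.py
```

```text
comp [235 154  15  16 143] pic [210. 306.] poly [[200, 270], [175, 345], [195, 320], [240, 340], [240, 285]]
P [0.54636865 0.07412125 0.03175605] pic [272. 355.] 0.6671164370340674 [12.7  0.3  9.2]
```

move_arm:
  increments:
    - [0, 0, 0.003, 0, 1]
    - [0, 0, 0.006, 0, 1]
    - [0, 0, 0.006, 0, 1]
    - [0, 0, 0.006, 0, 1]

```text
time: 39.3
tcp_pos: [0.5461, 0.0742, 0.0205]
tcp_rot: [0.066, 3.124, 0.001]
ft_force: [13.6, -0.0, 7.0]
gripper_width: 0.668
grip_force: 35.8
```

```bash
python3 cup.py
python3 - <<'E'
from h import *
a,b=cam("top"),cam("side")
W=np.zeros((600,800,3),np.uint8)
x=cv2.resize(a["color"][140:220,190:270],None,fx=4,fy=4,interpolation=cv2.INTER_CUBIC)
y=cv2.resize(b["color"][120:210,220:310],None,fx=5.3,fy=5.3,interpolation=cv2.INTER_CUBIC)
W[:320,:320]=x;W[:477,323:]=y;cv2.imwrite("pics/c11.png",W[:480,:,::-1])
E
```

```text
comp [236 154  13  16 126] pic [210. 306.] poly [[230, 275], [210, 270], [195, 285], [180, 345], [210, 315], [240, 340], [230, 330]]
P [0.54616594 0.07421889 0.02553761] pic [271. 362.] 0.6694182480513626 [13.1 -0.1  7.5]
```

View pics/c11.png

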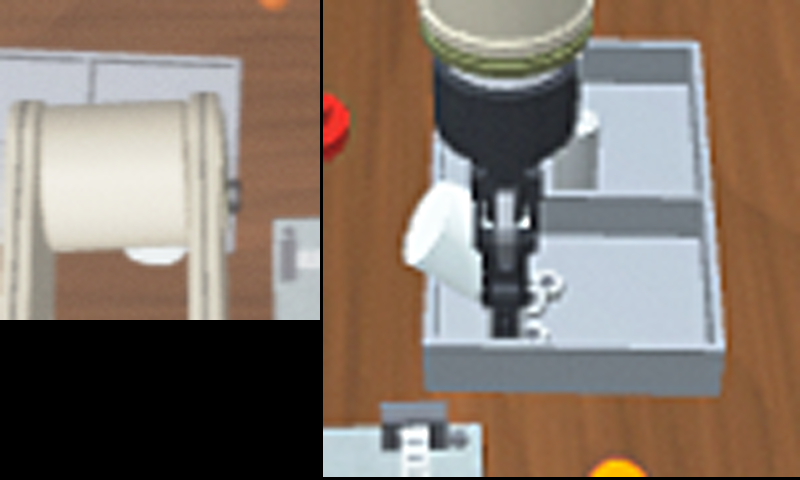

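Side crop: nuts are falling into the smaller bay at (548,285), (538,305) and (535,328). The cup is tipped about 115° over the near wall. I'll slide it a little further over the wall to finish pouring.

move_arm:
  increments:
    - [0.004, 0, -0.001, 0, 1]
    - [0.008, 0, -0.002, 0, 1]
    - [0.011, 0, -0.002, 0, 1]
    - [0.011, 0, -0.002, 0, 1]
    - [0.007, 0, -0.002, 0, 1]
    - [0.011, 0, -0.002, 0, 1]
    - [0.007, 0, -0.002, 0, 1]
    - [0.011, 0, -0.002, 0, 1]

```text
time: 40.25
tcp_pos: [0.5384, 0.0745, 0.0243]
tcp_rot: [0.066, 3.118, 0.001]
ft_force: [26.5, -1.6, 11.2]
gripper_width: 0.67
grip_force: 36.1
```

```bash
python3 cup.py
```

```text
comp [233 153  12  15 113] pic [195. 299.] poly [[210, 265], [185, 275], [165, 335], [200, 305], [220, 320]]
P [0.53841805 0.07447512 0.02956678] pic [258. 357.] 0.6615409409366746 [21.2 -1.5  8. ]
```

move_arm:
  increments:
    - [-0.003, 0, 0, 0, 1]
    - [-0.003, 0, 0, 0, -0.45]
    - [-0.003, 0, 0, 0, -0.6]
    - [-0.003, 0, 0, 0, -0.6]
    - [-0.003, 0, -0.03, 0, -0.6]
    - [-0.003, 0, -0.07, 0, -0.6]
    - [-0.003, 0, -0.11, 0, -0.6]
    - [-0.003, 0, -0.13, 0, -0.6]

```text
time: 41.1
tcp_pos: [0.5332, 0.0746, 0.1527]
tcp_rot: [0.066, 3.132, 0.001]
ft_force: [0.7, 0.3, 0.5]
gripper_width: 0.802
grip_force: 0.0
```

```bash
python3 cup.py
```

```text
comp [243 158  17  10 133] pic [256. 312.] poly [[215, 325], [265, 335], [290, 320], [295, 295], [245, 290]]
P [0.53458262 0.07468451 0.16028644] pic [254. 179.] 0.7951316278680205 [ 2.1 -0.1  2.7]
```

move_arm:
  increments:
    - [0.004, -0.04, 0, 0, -0.3]
    - [0.008, -0.08, 0, 0, -0.3]
    - [0.012, -0.12, 0, 0, -0.3]
    - [0.017, -0.16, 0, -0.06, -0.3]
    - [0.021, -0.2, 0, -0.06, -0.3]
    - [0.025, -0.23, 0, -0.06, -0.3]
    - [0.025, -0.23, 0, -0.06, -0.3]
    - [0.025, -0.23, 0, -0.06, -0.3]

```text
time: 41.95
tcp_pos: [0.496, -0.155, 0.1477]
tcp_rot: [-0.025, 3.14, -0.001]
ft_force: [0.8, -0.2, -0.2]
gripper_width: 0.649
grip_force: 0.0
```

Run:
```python
from go import *
go(.4987,-.154,.055,91)
a,b=cam("top"),cam("side")
np.savez("pics/top5.npz",**a);np.savez("pics/side5.npz",**b)
W=np.zeros((600,800,3),np.uint8)
x=cv2.resize(a["color"][145:210,195:260],None,fx=6,fy=6,interpolation=cv2.INTER_CUBIC)
y=cv2.resize(b["color"][130:205,225:305],None,fx=5,fy=5,interpolation=cv2.INTER_CUBIC)
W[:390,:390]=x;W[:375,400:]=y;cv2.imwrite("pics/c12.png",W[:400,:,::-1])
```

```text
t 41.95 pos [ 0.496  -0.155   0.1477] yang 90.92 inc [-0.0026  0.001   0.0927] turn -0.001 q [-0.4  -0.02  1.82  0.    1.34 -1.99] w 0.649
```

View pics/c12.png

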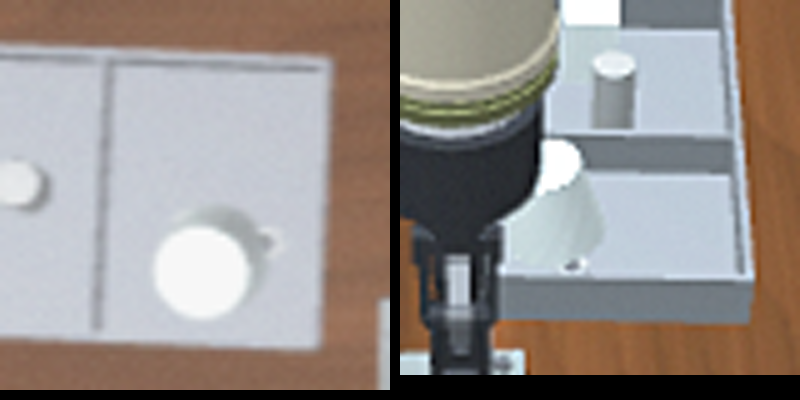

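The cup now stands inverted in the smaller bay with its foot at (202,270); one nut is visible at (268,240). I'll close the caliper while I'm here, then turn the cup back over the same wall.

move_arm:
  increments:
    - [-0.0025, 0.001, 0.045, 0, -0.3]
    - [-0.0025, 0.001, 0.092, 0, -0.3]
    - [-0.0025, 0.001, 0.092, 0, -0.3]
    - [-0.0025, 0.001, 0.092, 0, 0.2]
    - [-0.0025, 0.001, 0.092, 0, 1]
    - [-0.0025, 0.001, 0.092, 0, 1]
    - [-0.0025, 0.001, 0.092, 0, 1]
    - [-0.0025, 0.001, 0.092, 0, 1]

```text
time: 42.85
tcp_pos: [0.5002, -0.1539, 0.0582]
tcp_rot: [-0.029, 3.136, -0.003]
ft_force: [-0.2, 2.5, 7.7]
gripper_width: 0.156
grip_force: 25.6
```

move_arm:
  increments:
    - [0, -0.012, 0, 0, 1]
    - [0, -0.026, 0, 0, 1]
    - [0, -0.04, 0, 0, 1]
    - [0, -0.052, 0, 0, 1]
    - [0, -0.056, 0, 0, 1]
    - [0, -0.058, 0, 0, 1]
    - [0, -0.059, 0, 0, 1]
    - [0, -0.059, 0, 0, 1]

```text
time: 43.65
tcp_pos: [0.501, -0.2135, 0.0583]
tcp_rot: [-0.028, 3.137, -0.004]
ft_force: [-0.7, -0.1, 7.1]
gripper_width: 0.149
grip_force: 25.6
```

move_arm:
  increments:
    - [0, -0.0007, 0, 0, 1]
    - [0, -0.0014, 0, 0, 1]
    - [0, -0.0014, 0, 0, 1]

```text
time: 43.95
tcp_pos: [0.501, -0.2136, 0.0582]
tcp_rot: [-0.028, 3.137, -0.001]
ft_force: [-0.6, 6.0, 10.7]
gripper_width: 0.152
grip_force: 25.9
```

move_arm:
  increments:
    - [0, 0, 0, 0, 0]
    - [0, 0, 0, 0, -0.3]
    - [0, 0, 0, 0, -0.3]
    - [0, 0, -0.04, 0, -0.3]
    - [0, 0, -0.085, 0, -0.3]
    - [0, 0, -0.1, 0, -0.3]

```text
time: 44.55
tcp_pos: [0.5012, -0.2149, 0.1604]
tcp_rot: [-0.028, 3.135, -0.005]
ft_force: [0.6, 0.1, 1.1]
gripper_width: 0.652
grip_force: 0.0
```

Run:
```python
from go import *
from cup import mask
a=load("pics/top5.npz")
m=mask(a["color"])
k,l,st,ce=cv2.connectedComponentsWithStats(m)
for i in range(1,k):
    if st[i,4]>30 and 190<ce[i][0]<262 and 145<ce[i][1]<215:
        p=onz(a,ce[i],.056)[0];print(st[i],ce[i],p.round(4))
rim=onz(a,(195+215/6-.4,145+255/6-.4),.006)[0];print("rim",rim.round(4))
w=onz(a,[(195+20/6,145+338/6),(195+318/6,145+349/6)],.035);print("near wall outer edge",w.round(4))
go(.527,.075,.13,87.6)
```

```text
[194 172   7   7  39] [196.87179487 174.87179487] [0.5895 0.1789 0.056 ]
[220 183  16  15 192] [227.83854167 190.04166667] [0.5403 0.0788 0.056 ]
rim [0.5526 0.0741 0.006 ]
near wall outer edge [[0.5047 0.1766 0.035 ]
 [0.4985 0.0147 0.035 ]]
t 44.55 pos [ 0.5012 -0.2149  0.1604] yang 91.03 inc [-0.0308  0.2895  0.0295] turn 0.06 q [-0.5   0.03  1.75 -0.    1.36 -2.09] w 0.652
```

move_arm:
  increments:
    - [-0.008, 0.048, 0, 0, -0.6]
    - [-0.016, 0.096, 0, 0, -0.6]
    - [-0.024, 0.144, 0, 0, -0.6]
    - [-0.032, 0.192, 0, 0, -0.6]
    - [-0.04, 0.24, 0, 0.06, -0.6]
    - [-0.0493, 0.291, 0, 0.06, -0.6]
    - [-0.0493, 0.291, 0.03, 0.06, -0.6]
    - [-0.0493, 0.291, 0.03, 0.06, -0.6]

```text
time: 45.35
tcp_pos: [0.5401, 0.0797, 0.121]
tcp_rot: [-0.061, -3.134, 0.001]
ft_force: [-1.0, -0.1, -1.5]
gripper_width: 0.799
grip_force: 0.0
```

```bash
python3 go.py .545 .077 .042 87.6; python3 cup.py
```

```text
t 45.35 pos [0.5401 0.0797 0.121 ] yang 87.78 inc [-0.0055 -0.0024  0.079 ] turn 0.003 q [ 0.05  0.08  1.77 -0.    1.3  -1.48] w 0.799
comp [244 158  17  11 142] pic [262. 315.] poly [[220, 320], [240, 340], [265, 340], [295, 325], [300, 300], [255, 290]]
P [0.54074803 0.07854899 0.12762994] pic [264. 222.] 0.7982473705137825 [-0.3 -1.   0. ]
```

move_arm:
  increments:
    - [-0.005, -0.002, 0.04, 0, -0.6]
    - [-0.005, -0.002, 0.079, 0, -0.6]
    - [-0.005, -0.002, 0.079, 0, -0.6]
    - [-0.005, -0.002, 0.079, 0, 0.3]
    - [-0.005, -0.002, 0.079, 0, 1]
    - [-0.005, -0.002, 0.079, 0, 1]
    - [-0.005, -0.002, 0.079, 0, 1]

```text
time: 46.1
tcp_pos: [0.5492, 0.076, 0.048]
tcp_rot: [0.066, 3.138, 0.0]
ft_force: [-0.9, -0.4, -1.4]
gripper_width: 0.598
grip_force: 25.7
```

move_arm:
  increments:
    - [0, 0, 0, 0, 1]
    - [0, 0, -0.015, 0, 1]
    - [0, 0, -0.03, 0, 1]
    - [0, -0.011, -0.03, 0, 1]
    - [0, -0.011, -0.03, 0, 1]

```text
time: 46.6
tcp_pos: [0.5482, 0.0639, 0.0773]
tcp_rot: [0.066, 3.139, -0.001]
ft_force: [-0.7, -0.7, -1.6]
gripper_width: 0.6
grip_force: 26.0
```

```bash
python3 go.py .54 .066 .06 87.6; python3 cup.py
```

```text
t 46.6 pos [0.5482 0.0639 0.0773] yang 87.58 inc [0.0084 0.0017 0.0173] turn -0.0 q [ 0.02  0.14  1.79 -0.    1.21 -1.5 ] w 0.6
P [0.54762056 0.06430542 0.0814772 ] pic [276. 302.] 0.5955265521151598 [-0.6  0.2 -2.3]
```

move_arm:
  increments:
    - [0.012, 0, 0.001, 0, 1]
    - [0.022, 0, 0.001, 0, 1]
    - [0.027, 0, -0.001, 0, 1]
    - [0.032, 0, -0.003, 0, 1]
    - [0.037, 0, -0.004, 0, 1]
    - [0.042, 0, -0.005, 0, 1]
    - [0.047, 0, -0.0045, 0, 1]
    - [0.052, 0, -0.004, 0, 1]

```text
time: 47.45
tcp_pos: [0.4959, 0.0672, 0.0811]
tcp_rot: [0.066, 3.139, -0.0]
ft_force: [1.2, -1.2, 8.6]
gripper_width: 0.593
grip_force: 25.0
```

```bash
cat >> cup.py <<'E'
    a=cam("top")
    for n,c in(("side",b),("top",a)):
        m=cv2.cvtColor(c["color"],cv2.COLOR_RGB2HSV); q=proj(c,P)[0]
        w=((m[...,1]<30)&(m[...,2]>215)).astype(np.uint8)
        cs,_=cv2.findContours(w,cv2.RETR_EXTERNAL,cv2.CHAIN_APPROX_NONE)
        for k in cs:
            if cv2.contourArea(k)>40 and np.linalg.norm(k[:,0].mean(0)-q)<35: print(n,"rel P px",(cv2.approxPolyDP(k,1.3,True)[:,0]-q).round(0).astype(int).tolist())
E
python3 cup.py
python3 - <<'E'
from h import *
b=load("pics/side0.npz");P=np.array([.496,.065,.07])
for th in(30,45,60,75,90,105,120,135,150):
    t=np.radians(th);u=np.array([np.sin(t),0,-np.cos(t)]);n=np.array([np.cos(t),0,np.sin(t)])
    pts=[P-.016*u+.024*n,P-.016*u-.024*n,P+.036*u+.03*n,P+.036*u-.03*n]
    print(th,(proj(b,pts)-proj(b,P)).round(1).tolist())
E
```

```text
comp [251 132  13   8  89] pic [285. 178.] poly [[255, 165], [260, 195], [315, 190], [310, 160]]
comp [241 154  12  17 151] pic [230. 311.] poly [[215, 270], [205, 275], [205, 335], [240, 350], [260, 295]]
P [0.4949807  0.06729509 0.08574163] pic [182. 293.] 0.5908749057470812 [ 0.6 -0.2  6.3]
side rel P px [[6, 24], [8, 25], [11, 21], [11, 24], [15, 25], [11, 21], [12, 20], [18, 21], [24, 18], [15, 18], [11, 21], [9, 18], [11, 17], [8, 19], [6, 18]]
side rel P px [[6, -5], [4, 11], [7, 11], [10, 15], [12, 12], [14, 15], [16, 13], [18, 14], [19, 10], [15, 14], [13, 11], [16, 3], [15, -2]]
side rel P px [[26, -27], [15, -26], [15, -14], [13, -13], [16, -9], [16, -19], [28, -21]]
top rel P px [[-29, -14], [-31, -13], [-32, -6], [-31, 10], [-29, 14], [7, 13], [9, 20], [9, 70], [-4, 71], [-7, 75], [-3, 78], [4, 78], [7, 74], [8, 86], [11, 92], [9, -14], [7, 2], [5, 1], [4, -14]]
30 [[4.5, -7.0], [-10.2, -0.4], [15.5, 4.1], [-2.5, 11.9]]
45 [[1.9, -7.6], [-9.9, 1.6], [16.5, 1.0], [1.7, 12.0]]
60 [[-0.8, -7.7], [-9.0, 3.4], [16.3, -2.3], [5.8, 11.3]]
75 [[-3.5, -7.3], [-7.5, 5.0], [15.1, -5.4], [9.5, 9.8]]
90 [[-5.9, -6.4], [-5.5, 6.3], [12.8, -8.2], [12.7, 7.7]]
105 [[-7.9, -5.0], [-3.1, 7.1], [9.6, -10.4], [15.0, 5.0]]
120 [[-9.3, -3.3], [-0.5, 7.5], [5.6, -12.0], [16.3, 1.9]]
135 [[-10.1, -1.4], [2.1, 7.3], [1.3, -12.7], [16.5, -1.3]]
150 [[-10.2, 0.6], [4.6, 6.7], [-3.2, -12.5], [15.6, -4.5]]
```

move_arm:
  increments:
    - [0.005, 0, 0.002, 0, 1]
    - [0.01, 0, 0.004, 0, 1]
    - [0.016, 0, 0.007, 0, 1]
    - [0.021, 0, 0.01, 0, 1]
    - [0.025, 0, 0.014, 0, 1]
    - [0.029, 0, 0.018, 0, 1]
    - [0.032, 0, 0.023, 0, 1]
    - [0.034, 0, 0.028, 0, 1]

```text
time: 48.35
tcp_pos: [0.4581, 0.0686, 0.0507]
tcp_rot: [-0.065, -3.134, 0.001]
ft_force: [-8.1, -2.7, 5.0]
gripper_width: 0.591
grip_force: 26.1
```

```bash
python3 cup.py
```

```text
comp [251 132  13   8  88] pic [285. 178.] poly [[255, 165], [260, 195], [315, 190], [310, 160]]
comp [228 159  15  15 145] pic [176. 336.] poly [[145, 295], [140, 360], [160, 345], [185, 365], [205, 365], [210, 330], [190, 305], [155, 330]]
P [0.4574075  0.06853692 0.05468765] pic [117. 334.] 0.588953746516376 [-6.1 -1.8  2.9]
side rel P px [[19, 14], [21, 10], [23, 13], [22, 15], [28, 17], [24, 14], [36, 11], [37, 10], [35, 11], [33, 8], [38, 8], [42, 5], [37, 2], [32, 10], [28, 10], [25, 13], [21, 10], [23, 9], [22, 1], [21, 5], [23, 6], [21, 7], [21, 10], [19, 8]]
side rel P px [[7, -11], [4, -6], [5, 8], [11, 4], [19, 6], [19, -2], [17, -6], [13, -7], [8, -2], [6, -5]]
top rel P px [[10, -33], [6, -33], [5, -29], [1, -28], [0, -25], [4, -23], [6, -25], [4, -28], [11, -30]]
```

move_arm:
  increments:
    - [0, 0, 0.004, 0, 1]
    - [0, 0, 0.008, 0, 1]
    - [0, 0, 0.012, 0, 1]
    - [-0.003, 0, 0.013, 0, 1]
    - [-0.006, 0, 0.013, 0, 1]
    - [-0.009, 0, 0.013, 0, 1]
    - [-0.009, 0, 0.013, 0, 1]

```text
time: 49.15
tcp_pos: [0.4563, 0.0668, 0.0328]
tcp_rot: [-0.065, -3.11, 0.006]
ft_force: [-44.5, -10.3, 18.3]
gripper_width: 0.591
grip_force: 47.7
```

```bash
python3 cup.py
```

```text
comp [251 132  13   8  88] pic [285. 178.] poly [[255, 165], [260, 195], [315, 190], [310, 160]]
comp [228 161  14  15 116] pic [178. 349.] poly [[175, 305], [185, 325], [155, 340], [150, 360], [140, 355], [140, 365], [165, 375], [205, 360], [200, 325]]
P [0.45631385 0.06684075 0.03783537] pic [116. 357.] 0.5901656790353262 [-44.4 -10.   18.1]
side rel P px [[14, -9], [10, -11], [11, -9], [7, -7], [4, 6], [6, 2], [14, 4], [18, 1], [18, -4]]
top rel P px [[-29, -13], [-30, 6], [-27, 14], [4, 13], [7, 10], [8, 11], [9, 63], [-3, 65], [-3, 68], [-1, 71], [6, 71], [8, 73], [8, 82], [10, 85], [9, -14], [7, 8], [5, 6], [5, -9], [3, -14]]
top rel P px [[9, -33], [5, -33], [3, -31], [4, -29], [-1, -27], [1, -23], [5, -25], [4, -29], [7, -28], [10, -30]]
```

move_arm:
  increments:
    - [0.003, 0, 0, 0, 1]
    - [0.006, 0, 0, 0, 1]
    - [0.006, 0, 0, 0, 1]

```text
time: 49.55
tcp_pos: [0.4571, 0.0684, 0.0353]
tcp_rot: [-0.065, -3.126, 0.001]
ft_force: [-15.3, -1.7, 2.5]
gripper_width: 0.595
grip_force: 41.4
```

```bash
python3 cup.py
python3 - <<'E'
from h import *
b=cam("side")["color"]; hsv=cv2.cvtColor(b,cv2.COLOR_RGB2HSV)[140:185,205:255]
print("\n".join("".join("#" if s<25 and v>215 else "o" if s<60 and v>120 else "." if s>90 else "-" for s,v in zip(r[:,1],r[:,2])) for r in hsv))
E
```

```text
comp [251 132  13   8  88] pic [285. 178.] poly [[255, 165], [260, 195], [315, 190], [310, 160]]
comp [228 159  15  16 116] pic [179. 343.] poly [[165, 295], [185, 320], [140, 360], [180, 370], [205, 355], [210, 335]]
P [0.45713376 0.06841123 0.04038573] pic [118. 352.] 0.5906644425815213 [-15.9  -1.8   2.5]
side rel P px [[7, -12], [11, -10], [4, -4], [4, 6], [5, 2], [13, 4], [18, 0], [17, -5]]
top rel P px [[-28, -11], [-30, 3], [-27, 16], [5, 15], [7, 11], [9, 11], [9, 66], [0, 67], [-3, 70], [-2, 69], [0, 73], [8, 74], [11, 88], [9, -12], [9, -6], [7, -4], [4, -12]]
top rel P px [[10, -33], [6, -33], [5, -29], [0, -27], [3, -22], [6, -25], [4, -28], [11, -30]]
....-.------------------------.-....oooooooooooooo
......-------------------------.....ooooooooooo#oo
.......------------------------.....oooooooooo##oo
......-.----------------------......ooooooooooo#oo
.......-.--------------------.......ooooooooooo#oo
........-..-----------------........ooooooooooo#oo
..........-----------------........-ooooooooooo#oo
.............------------..........oooooooooooo#oo
.............------
[... 1167 characters left out ...]
.--------o##############ooooooooooo##
---...........--------o#############oooooooo##oo##
.............---------o#o##########oooooooooo##oo#
.............---------oooooo####ooooooooooooo##ooo
.............oo-------oooooooooooooooooooooo-ooooo
.............ooo-----oooooooooooo.oooooooooo-ooooo
.............ooo-----ooooooooooo..oooooooooooo####
..............oo-----oooooooooo...ooooooooooo##ooo
..............-o-----ooooooooo...-ooooooooooo##ooo
..............oo-----oooooooo....-oooooooooooo####
...............o---ooooooooo.....-oooooooooooooooo
..................-oooooooo-.....-oooooooooooooooo
....................-oooo-.......-oooooooooooooooo
.................................ooooooooooooooooo
```

move_arm:
  increments:
    - [0.002, 0, 0.003, 0, 1]
    - [0.002, 0, 0.006, 0, 1]
    - [0.002, 0, 0.009, 0, 1]
    - [0.002, 0, 0.012, 0, 1]
    - [0.002, 0, 0.012, 0, 1]

```text
time: 50.2
tcp_pos: [0.4552, 0.0679, 0.0245]
tcp_rot: [-0.065, -3.126, 0.003]
ft_force: [-25.2, -5.3, 18.0]
gripper_width: 0.59
grip_force: 38.3
```

```bash
cat > asc.py <<'E'
from h import *
import sys
n,r0,r1,c0,c1=sys.argv[1],*map(int,sys.argv[2:6])
hsv=cv2.cvtColor(cam(n)["color"],cv2.COLOR_RGB2HSV)[r0:r1,c0:c1]
print("\n".join("".join("#" if s<25 and v>215 else "o" if s<60 and v>120 else "." if s>90 else "-" for s,v in zip(r[:,1],r[:,2])) for r in hsv))
E
python3 asc.py side 155 190 215 260
```

```text
---------------..........oooooooooooooooooooo
------oo------...........oooooooooooooooooooo
.----oooo------..........ooo----------o------
-----oooo-----...........oooooooooooooooooooo
-----oooo-------.........oo-ooooooooooooooooo
-----oooo--o-o###oo.....-oo-ooooooooooooooooo
-----ooo------ooo###o...-oo-ooooooooooooooooo
---.oooo---o--oooooo##o..oo-ooooooooooooooooo
----oooooooo--oooo#####o.oo-ooooooooooooooooo
-----ooo------#oo########oooooooooooooooooooo
.---oooo------oo##########ooooooooooooooooooo
.----ooo-----ooo##########ooooooooooooooooooo
..-----------oooo#########ooooooooooooooooooo
...---------oooo###########oooooooooooooooooo
...---------ooo############oooooooooooooooooo
...---------ooo###########ooooooooooooo###ooo
...---------ooo#o#########ooooooooo#oo###oooo
..----------o###o########ooooooooo##oo###-oo#
..----------o###########ooooooooooo##oo#o-o##
..----------o#########ooooooooooooo##ooo-o###
..----------#ooooooooooooooooooooo-oooooooo-o
..----------oooooooooooooooooooooo-oooooo#ooo
...---------ooooooooooo.oooooooooooo######oo#
...-o------oooooooooooo.ooooooooooo##ooo#o###
...-o-----oooooooooooo..ooooooooooo##ooo##o-o
...-o-----oooooooooooo..oooooooooooo####ooooo
....o-----ooooooooooo..-oooooooooooooooooo###
....o-----ooooooooooo...ooooooooooooooooo##oo
....o-----oooooooooo...-ooooooooooooooooo##oo
....-ooo--oooooooo-....oooooooooooooooooooooo
...........-ooooo-......ooooooooooooooooooooo
........................oooooooooooooo-o-ooo-
........................ooooooooooooooooooooo
........................ooooooooooooooooooooo
........................ooooooooooooooooooooo
```

move_arm:
  increments:
    - [0.003, 0, -0.001, 0, 1]
    - [0.003, 0, -0.001, 0, 0]
    - [0.003, 0, -0.001, 0, -0.5]
    - [0.003, 0, -0.001, 0, -0.5]
    - [0.003, 0, -0.03, 0, -0.5]
    - [0.003, 0, -0.07, 0, -0.5]
    - [0.003, 0, -0.12, 0, -0.5]

```text
time: 50.95
tcp_pos: [0.4576, 0.0688, 0.1465]
tcp_rot: [-0.065, -3.136, 0.0]
ft_force: [0.7, -0.1, 0.5]
gripper_width: 0.749
grip_force: 0.0
```

```bash
python3 asc.py side 150 190 215 260;python3 go.py .46 .07 .12 87.6
```

```text
..-o.----oo..............oooooooooooooooooooo
..-o-----oo..............oooooooooooooooooooo
...-oooooo-..............oooooooooooooooooooo
.........................oooooooooooooooooooo
.........................oooooooooooooooooooo
.........................oooooooooooooooooooo
.........................oooooooooooooooooooo
.........................ooo---o------o------
.........................oooooooooooooooooooo
-........................oo-ooooooooooooooooo
-.........-----.........-oo-ooooooooooooooooo
-......o########oo......-oo-ooooooooooooooooo
-....o##ooooooo####-....-oo-ooooooooooooooooo
-..-##ooooooooo#####o...-oo-ooooooooooooooooo
-.-##ooooooooo####o##...-oooooooooooooooooooo
.-##ooooooooo#########..ooooooooooooooooooooo
.o#oooooooooo#########..ooooooooooooooooooooo
.##oooooooooo#########o.ooooooooooooooooooooo
.##oooooooooo#########o.ooooooooooooooooooooo
.o#oooooooooo#########..ooooooooooooooooooooo
.o##ooooooooo########o..ooooooooooooooo###ooo
..##oooooooo#o#######o..ooooooooooo#oo###oooo
..o###ooooooo#######oo..oooooooooo##oo###-oo#
..oo####ooo########ooo..ooooooooooo##oo#o-
[... 168 characters left out ...]
oooooooooo#######o#
...oooooooooooooooooo...ooooooooooo##ooo#o###
...-ooo#ooooooooooooo..-ooooooooooo##ooo##o-o
....oo#oooooooooooooo..-oooooooooooo####ooooo
....ooooooooooooooooo..-oooooooooooooooooo###
....oooooooooooooooo...-ooooooooooooooooo##oo
.....oooooooooooooo-...-ooooooooooooooooo##oo
......oooooooooooo-....ooooooooooooooooooo#oo
.......-ooooooooo-......ooooooooooooooooooooo
..........-ooo-.........ooooooooooooooooooooo
........................ooooooooooooooooooooo
........................ooooooooooooooooooooo
........................ooooooooooooooooooooo
t 51.0 pos [0.463  0.0691 0.1571] yang 87.62 inc [0.0034 0.0008 0.0371] turn 0.0 q [ 0.04 -0.19  1.96  0.    1.36 -1.49] w 0.746
```

move_arm:
  increments:
    - [0, -0.04, -0.05, 0, -0.5]
    - [0, -0.09, -0.05, 0, -0.5]
    - [0, -0.14, -0.05, 0, -0.5]
    - [0, -0.19, -0.05, 0, -0.5]
    - [0, -0.24, -0.05, 0, -0.5]
    - [0, -0.29, -0.05, 0, -0.5]
    - [0, -0.34, -0.05, 0, -0.5]
    - [0, -0.38, -0.05, 0, -0.5]

```text
time: 51.8
tcp_pos: [0.4432, -0.3129, 0.1971]
tcp_rot: [0.066, 3.14, 0.0]
ft_force: [0.8, 0.5, -1.0]
gripper_width: 0.749
grip_force: 0.0
```

```bash
python3 asc.py side 130 200 205 305
python3 - <<'E'
from h import *
a=cam("top");b=cam("side");a0=load("pics/top0.npz");b0=load("pics/side0.npz")
d=(np.abs(a["color"].astype(int)-a0["color"]).max(2)>40).astype(np.uint8)
k,l,st,ce=cv2.connectedComponentsWithStats(d)
print([ (s.tolist(),onz(a,c,.03)[0].round(3).tolist()) for s,c in zip(st[1:],ce[1:]) if s[4]>12])
from scipy import ndimage
g=cv2.cvtColor(a["color"],cv2.COLOR_RGB2GRAY)[150:206,205:252];print("\n".join("".join(" .:-=+*#%@"[min(9,max(0,(v-120)//13))] for v in r) for r in g.astype(int)))
E
```

```text
ooooooooooooooooooooo...............-oo-ooooooooooo-------ooooooooooooooooooooooooo-ooo.............
oooooooooooooooooooo-...............-oo-oooooo-----ooooooo-oooooooooooooooooooooooo-ooo.............
ooooooooooooooooooooo...............ooo-ooooooooooo#######-oooooooooooooooooooooooooooo.............
ooooooooooooooooooooo-..............ooo--ooo-o############--ooooooooooooooooooooooo-ooo.............
ooooooooooooooooooooo-..............oooooooo-o############o--ooooooooo-o--oo-oo--o--ooo.............
ooooooooooooooooooooo-..............oooooooooo############ooooooooooooooooooooooooooooo.............
ooooooooooooooooooooo--.............oooooooooo#############oooooooooooooooooooooooooooo.............
ooooooooooooooooooooo--.............ooooooooooo############oooooooooooooooooooooooooooo.............
ooooooooooooooooooooo--o-...........ooooooooooo############oooooooooooooooooooooooooooo.............
ooooooooooooooooooooo---------......ooooooooooo########oooooooooooooooooooooooooooooooo.............
ooooooooooooooooooooo-------.-......ooooooooooooooooooooooooo###ooooooooooooooooooooooo...
[... 8583 characters left out ...]
*=-=****************++**=-+***********+-   
*****=-=**************#**++####***********+-   
*****=:=*************###+==*##*+***********-   
*****=:+***************++=****************+-   
*****=-+**************+*******************+-   
*****=-+**********************************+:   
*****=-+**********************************+:   
*****=-+**********************************+:   
*****=-+**********************************+:   
*****++***********************************+:   
-=====++++++++++++++**+*******************+:   
            ...:.:::-----======+++++++++++=.   
                                    ......     
                      .:-==--.                 
                     =%@@%%@@@+:
```

Run:
```python
from h import *
from rig import robot,readout
a=cam("top");a0=load("pics/top0.npz")
for im,r,c in((a,202,218),(a0,206,112)):
    g=cv2.cvtColor(im["color"],cv2.COLOR_RGB2GRAY)[r:r+24,c:c+27].astype(int);print("\n".join("".join(" .:-=+*#%@"[min(9,max(0,(v-60)//19))] for v in q) for q in g));print()
```

```text
======++++++*******###*####
::::::::-:--------------===
::::::::-==+**++=-:::::::::
:::::::-*@@@%@@@@#=-:::::::
::::::+#%%%#%%%%@@@*-::::::
:::::=@@%###%@@@@@@@+-:::::
::::-#%#*#@@@@@@@@@@%=:::::
::::+#%*#@@@@@@@@@@@#+-::::
:::-#%*#@@@@@@@@@@@@@%-::::
:::=%%*#@@@@@@@@@@@@@%+-:::
::-+##*%@@@@@@@@@@@@@%#-:::
:::*#**%@@@@@@@@@@@@@%#-:::
:::+#**%@@@@@@@@@@@@@%#-:::
:::+##+#@@@@@@@@@@@@@%*-:::
:::-*#+*@@@@@@@@@@@@@#=::::
:::-#%++#@@@@@@@@@@@@%=::::
:::-*%#++%@@@@@@@@@%%*-::::
::::-*%*++#@@@@@@%%%#-:::::
:::::-#%#+++****#%%#-::::::
::::::-*%%*+**##%%*-:::::::
:::::::-=+%@@@@@*--::::::::
:::::::::--=====-::::::::::
:::::::::::::::::::::::::::
:::::::::::::::::::::::::::

:::::::::::::::::::::::::::
:::::::::::::::::::::::::::
::::::::::--==-::::::::::.:
::::::::=*#%@@%#+-:..:.::::
::::::-*@@%#%%%@@%=::::::::
:::::=%@%#####%%%@@+-::::::
::::=%%######%@@@@@@+-:::::
:::-#%%#*###%%%%@@@%#+=::::
:::+%%##*##%@%#%@%%@@#=-:::
::-%%#***#%%%%%%%*+%@%+=-::
::-%@****%%#+*#%%++#@%*=-::
::=%%****##*+##%%##%@@*+-::
::=#%****#%%%%%@@@%#@@*+-::
::=#%*+++*%@@%%@%%#%@@*+-::
::-%%*+++*%@@@%**#%@@@*=-::
::-*#+++++*@@@#++#%@@#+=:::
:::*%#+++++*%@%**%%@@*+-:::
:::-*%#+++++*%%%%@@@%+-::::
::::-%%*++++++**#@@%+-:::::
:::::+%%#**+++**#%#=:::::::
::::::=#@@%#*%%%#+-::::::::
:::::::-=+*###*+-::::::::::
:::::::::::----::::::::::::
:::::::::::::::::::::::::::
```

The cup is empty, upright and concentric. All the nuts are in the bay and the caliper is closed.

```bash
python3 -c "
from rig import robot
print(robot.finish_job())"
```

```text
the job is handed in; nothing more can be done
None
```

The job is handed in, with no verdict returned: block and rod (no tube today) were gauged in order and stand in the larger bay, every nut visible is in the smaller bay, the empty cup stands upright on the counter, the caliper is closed, and the coil, fuel cap and mallet were not disturbed.

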